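# Comb the grille bars parallel and latch the comb

### The job

The five round bars for a grille lie in the jig with their back ends in the notched rail, but their front ends have fanned out. Take the spacer comb by its black grip out of its stand, set its teeth down between the bars close to the rail, one bar in each slot, and draw it along the bars towards the front of the jig so that they come parallel, until both ends of the comb have clicked home behind the two spring latches; then let go and leave it standing there. Feel your way and do not force the comb against the bars or the jig (keep it under 15 N), and do not disturb the loose plate, V-block and square tube lying around.

Things in the scene. Friction and masses are not known exactly. Their poses are not given: they have to be found in the camera images.
- jig: Grille jig fixed on the table, base plate 232 x 264 x 10 mm. Origin on the table, in mid width, 75 mm in front of the rail; x points to the rail (back), y left, z up. The bars lie level on the rail's notch floors and on the crosshead's bearer, tops at z = 50 mm, and can be slid lengthways, so draw straight along x.
- jig_rail (a point): Middle of the notched rail, at bar-axis height (jig x 75, z 45 mm). Rail 8 mm thick, across the jig; notches 12 mm wide at jig y = -60, -30, 0, 30, 60 mm, floor at z = 40, post tops at z = 56 mm. Within 40 mm of the rail each bar is still less than 5 mm off its notch's line, so there the teeth find their gaps.
- jig_front (a point): Middle of the base plate's front edge (jig x -130 mm). Behind it stands the crosshead: a bearer bar and at each end a steel keeper, a pocket open to the rail: floor at jig z = 51, roof at 70 mm. It is clamped at another place each time, not measured: with the comb home, against the pockets' back walls, the comb's origin is at jig x = -77 to -25 mm. Forcing it would shift it.
- comb: Spacer comb, plate 8 mm thick (its x), 220 mm wide (its y), 0.28 to 0.46 kg, alike from both sides. Origin: middle of the line through the slot roots; z up. Home it is at jig z = 53 mm, resting on the bars at 50. End tabs y = 83 to 110, z = -2 to 12 mm go into the keepers. It starts upright, left of the jig, in a rack with two slots about 10 mm wide, open above: lift it straight up 60 mm.
- comb_grip (a point): Grasp point on the comb's black grip, 63 mm above the comb's origin. The grip is 24 mm thick (comb x), 68 mm wide (comb y) and reaches from 33 mm below to 15 mm above this point; pinch it across its thickness from above.
- comb_tips (a point): Middle of the line through the tooth tips, 32 mm below the comb's origin. Six teeth at comb y = -75, -45, -15, 15, 45, 75 mm, tips 4 mm wide with 26 mm between them; from 20 mm above the tips up to the root the teeth are 17.5 mm and the slots 12.5 mm wide.
- bar_1: Round steel bar 1 of 5 from the right (notch at jig y = -60 mm), 10 mm diameter, 205 mm long, 0.12 kg. Origin on its axis at the rail (within 5 mm), 15 mm from the back end; x points along it to the back end (it may roll about x). Its front end starts up to 23 mm to one side.
- bar_2: Round steel bar 2 of 5 from the right (notch at jig y = -30 mm), 10 mm diameter, 205 mm long, 0.12 kg. Origin on its axis at the rail (within 5 mm), 15 mm from the back end; x points along it to the back end (it may roll about x). Its front end starts up to 23 mm to one side.
- bar_3: Round steel bar 3 of 5 from the right (notch at jig y = 0 mm), 10 mm diameter, 205 mm long, 0.12 kg. Origin on its axis at the rail (within 5 mm), 15 mm from the back end; x points along it to the back end (it may roll about x). Its front end starts up to 23 mm to one side.
- bar_4: Round steel bar 4 of 5 from the right (notch at jig y = 30 mm), 10 mm diameter, 205 mm long, 0.12 kg. Origin on its axis at the rail (within 5 mm), 15 mm from the back end; x points along it to the back end (it may roll about x). Its front end starts up to 23 mm to one side.
- bar_5: Round steel bar 5 of 5 from the right (notch at jig y = 60 mm), 10 mm diameter, 205 mm long, 0.12 kg. Origin on its axis at the rail (within 5 mm), 15 mm from the back end; x points along it to the back end (it may roll about x). Its front end starts up to 23 mm to one side.
- latch_left (a joint): Sprung leaf in the mouth of the left keeper (jig +y), slanting inwards: 0 = sprung in, about 0.17 rad when fully pushed aside by the comb's tab. It touches the tab 20 to 28 mm before home, and springs back to 0 behind it when the tab stands against the back wall, with 1 to 2 mm to spare.
- latch_right (a joint): The same for the right keeper (jig -y). Together the leaves resist the comb with about 4 to 9 N over that last stretch. At the mouth flared guides beside the outer teeth centre the comb to 1.5 mm; they take it in from up to 5 mm off centre.
- plate: Loose practice plate 100 x 150 x 6 mm on the right of the jig; leave it alone.
- v_block: Loose steel V-block 50 x 50 x 30 mm on the left, behind the stand; leave it alone.
- tube: Loose square tube offcut 40 x 110 x 40 mm on the right; leave it alone.

How it is judged (in metres and radians):
On the way, in this order (a step that is already met when the one before it is completed fails the run):
1. the comb's teeth are down between the bars, close to the rail (x of comb in the frame of jig between 0.025 and 0.068 m and z of comb in the frame of jig between 0.048 and 0.058 m and y of comb in the frame of jig between -0.012 and 0.012 m and angle between the y axis of comb and the y axis of jig, either way round below 0.12 rad), for 0.1 s.
2. the comb, still down between the bars, has pushed both latches aside (value of joint each of latch_left, latch_right above 0.08 rad and z of comb in the frame of jig between 0.046 and 0.062 m and x of comb in the frame of jig between -0.086 and 0.015 m), for 0.02 s.
At the end, for the whole second after the job is handed in: The comb stands home in both keepers (origin 51.8 to 54.5 mm up, within 0.15 rad of upright and 0.03 rad of square, 6 mm of centre), both latches sprung in (under 0.04 rad); each bar lies in its own notch (5 mm sideways, 17 mm lengthways), parallel to the jig within 0.04 rad; all at rest (z of comb in the frame of jig between 0.0518 and 0.0545 m and x of comb in the frame of jig between -0.084 and -0.018 m and y of comb in the frame of jig between -0.006 and 0.006 m and angle between comb's own z axis and vertical below 0.15 rad and angle between the y axis of comb and the y axis of jig, either way round below 0.03 rad and value of joint each of latch_left, latch_right below 0.04 rad and linear speed of each of comb, bar_1, bar_2, bar_3, bar_4, bar_5 below 0.02 m/s and angle between the x axis of each of bar_1, bar_2, bar_3, bar_4, bar_5 and the x axis of jig, either way round below 0.04 rad and y of bar_1 in the frame of jig between -0.065 and -0.055 m and z of bar_1 in the frame of jig between 0.042 and 0.049 m and x of bar_1 in the frame of jig between 0.058 and 0.092 m and y of bar_2 in the frame of jig between -0.035 and -0.025 m and z of bar_2 in the frame of jig between 0.042 and 0.049 m and x of bar_2 in the frame of jig between 0.058 and 0.092 m and y of bar_3 in the frame of jig between -0.005 and 0.005 m and z of bar_3 in the frame of jig between 0.042 and 0.049 m and x of bar_3 in the frame of jig between 0.058 and 0.092 m and y of bar_4 in the frame of jig between 0.025 and 0.035 m and z of bar_4 in the frame of jig between 0.042 and 0.049 m and x of bar_4 in the frame of jig between 0.058 and 0.092 m and y of bar_5 in the frame of jig between 0.055 and 0.065 m and z of bar_5 in the frame of jig between 0.042 and 0.049 m and x of bar_5 in the frame of jig between 0.058 and 0.092 m); the robot touches nothing.
It fails at once if the comb, while held, is forced against the jig or its keepers with more than 18 N (contact force between comb and jig above 18 N and contact force between the fingers and comb above 4 N).
It fails at once if the comb is forced against a bar with more than 18 N (contact force between comb and bar_1 above 18 N or contact force between comb and bar_2 above 18 N or contact force between comb and bar_3 above 18 N or contact force between comb and bar_4 above 18 N or contact force between comb and bar_5 above 18 N).
It fails at once if the plate, the V-block or the tube is moved by more than 20 mm (distance of any of plate, v_block, tube from where it was at the start of the episode above 0.02 m).
It also fails if it takes over 64 s, if anything falls off the work surface, if the arm or the gripper's body presses on something with over 40 N, if the wrist force passes 120 N, or if a joint passes its speed limit or range.

### The arm

A 6-joint arm with a two-finger parallel gripper is mounted at the origin on a cart in front of the work surface, level with it; the furniture and walls round the work are solid. World frame = base frame: x ahead of the robot, y to its left, z up, the work surface at z = 0. Lengths are in mm, angles in rad, forces in N, time in s.
With the tool pointing down it reaches from about 300 to 875 mm from the base axis. Payload 4.2 kg.
Tool frame: the origin (TCP) lies midway between the tips of the shut fingers; the grasp point (between the pads) lies 19 mm behind it; x points along the fingers, y is the direction in which the jaws open and shut, and the axes are right-handed (so a half turn about x gives the same grasp; the last joint's range is limited). The gripper opens to 85 mm and grips with 20 to 120 N. Pads are 22 mm wide; open, the fingers measure 114 mm over their backs; the gripper's body (76 mm by 85 mm) begins 54 mm behind the grasp point. The pads swing forward as they close: fully open they stand 13 mm farther back than shut.
Start: joints at [-1.125, 0.32, 1.565, -0, 1.257, -0.02], TCP at [258.259, -513.754, 231.338] pointing down, gripper open.
Joint ranges: [-3.11, 3.11], [-0.84, 2.01], [0.21, 2.61], [-1.34, 4.49], [0.05, 2.63], [-2.56, 2.56]. Speed limits (rad/s): [2.57, 2.57, 3.14, 3.14, 3.14, 3.14].

### API

Orientations are given as a rotation vector (axis times angle).
In Python, from station import state, imaging, order gives the robot as it stands.
- The arm moves only by the tool send_rows, never from a script. Its argument "steps" is a list of rows, each an object of numbers: "tx", "ty", "tz": the shift along the tool's x, y, z in mm; "roll": the turn about the tool's x in degrees; "fingers": the closure, from 0 (fully open) to 1 (shut). A call has 1 to 12 rows; each row is the pose to reach, as a shift and turn from the pose measured when the call began, along the tool's axes at that moment; what a row does not reach only later rows make up. A row lasts 1/8 s, in which the tool goes at most 62.5 mm and 10.7 degrees, less where a joint would pass 70% of its speed; a pose out of reach is approached as far as the arm can. A call with a gripper value outside its range is refused whole. The fingers move at their own pace and stop on an object; "force" is the grip in N (left out, the last holds). Time passes only in rows, so rows that repeat a pose let the fingers close. It gives the time, the measured TCP pose, the force and the opening at its end, in the units of the state.
- state(): the state, without advancing time (a new reading comes with each control period).
- imaging.grab_frame(name): name is "side" or "top"; returns (picture, depth): 384x512x3 uint8, red, green, blue; 384x512 float32, mm along the optical axis (not along the pixel's ray), 0 where there is no reading.
- imaging.calibration(name): a dict with "intrinsics" (3x3 intrinsics, pixels), "k1" (the pictures are not rectified: a ray, as slopes to the right and down, at radius r is drawn at 1 + k1 r^2 times it, then the intrinsics apply), "view" (4x4, takes a point from world to camera coordinates). Camera axes: x right, y down, z forward; pixel columns grow to the right and rows downward; lengths in mm; the calibration is good to about 2 mm. A picture is of the moment at which its call begins. calibration takes no time and is no camera call.
- order.close_job(): hands the job in, once; it reports no verdict.
Trained networks look in the newest picture that a camera, given by its name, has taken for a name from the list of things; names that differ only in an ending like _2 or _b are one class to them, and where a whole thing is asked for, a point or a joint stands for the part that bears it (a point fixed in the world has none). Each returns a list of dicts, best first, with "score" (0 to 1); they miss things now and then, are a little off and sometimes report something else, mostly with a low value. They report only what shows in the picture. A call takes as long as a camera call.
- imaging.cut_out(camera, name): "mask" (384x512 bool, what is visible of it) and "box" ([left, top, width, height] in pixels, round what is visible of it).
The state is a dict: "t": time; "q": joint angles; "qvel": joint speeds; "effort": joint torques, N m; "eef_pos": TCP position; "ee_rot": TCP orientation; "ft_force": force on the tool from outside, world axes, zero at the start; "moment": the same for the moment, N m; "grip_width": finger opening in mm.
Only numpy, scipy, OpenCV 4.12 (cv2) and the standard library are available. Lean on these libraries where they do the work, as an engineer would, in place of code of your own. Each camera call takes 0.05 s, during which the arm holds its last target.

## Working session

There is one attempt and no reset: what is moved stays moved. The work goes in short steps, Python scripts to look and compute and a tool call to move; the robot and the scene stay as the last step left them, time stands still between calls to the robot, and variables do not carry over. Pictures are saved under pics/ and viewed, and the job is handed in when it is done.

Besides the shell and the picture viewer there is one more tool, called by a JSON object that holds its "op" and its "data", one argument or row to a line. send_rows: Moves the arm, as the interface text tells. Its arguments: {"type":"object","properties":{"steps":{"type":"array"},"force":{"type":"number"}},"required":["steps"]}

```bash
ls; mkdir -p pics
cat > h.py <<'E'
import numpy as np, cv2
from station import state, imaging, order
def save(name,img): cv2.imwrite('pics/'+name,img[:,:,::-1])
def cal(c):
    k=imaging.calibration(c); return np.array(k['intrinsics']),k['k1'],np.array(k['view'])
def unproj(c,px,depth):
    K,k1,V=cal(c); px=np.atleast_2d(np.float64(px))
    p=cv2.undistortPoints(px.reshape(-1,1,2),K,np.array([k1,0,0,0.])).reshape(-1,2)
    d=np.ravel(depth); P=np.c_[p*d[:,None],d,np.ones(len(p))]
    return (np.linalg.inv(V)@P.T).T[:,:3]
def ray_z(c,px,z):
    a=unproj(c,px,np.ones(len(np.atleast_2d(px)))*100.);b=unproj(c,px,np.ones(len(np.atleast_2d(px)))*1000.)
    t=(z-a[:,2])/(b[:,2]-a[:,2]); return a+(b-a)*t[:,None]
def proj(c,P):
    K,k1,V=cal(c); P=np.atleast_2d(np.float64(P))
    return cv2.projectPoints(P,cv2.Rodrigues(V[:3,:3])[0],V[:3,3],K,np.array([k1,0,0,0.]))[0].reshape(-1,2)
def cloud(c,depth):
    v,u=np.mgrid[0:384,0:512]; return unproj(c,np.c_[u.ravel(),v.ravel()],depth.ravel()).reshape(384,512,3)
E
python3 - <<'E'
from h import *
for c in ('top','side'):
    im,d=imaging.grab_frame(c); save(c+'0.png',im); np.save(c+'0.npy',d)
    np.save(c+'0im.npy',im)
    print(imaging.calibration(c))
    for n in ('jig','comb','comb_grip','bar_1','plate','v_block','tube'):
        print(c,n,[(round(r['score'],2),r['box']) for r in imaging.cut_out(c,n)][:6])
s=state();print(s)
E
```

```text
pics
{'intrinsics': array([[374.28587918,   0.        , 260.83622942],
       [  0.        , 374.28587918, 189.86516983],
       [  0.        ,   0.        ,   1.        ]]), 'k1': -0.05409377681230983, 'view': array([[ 2.81562750e-02, -9.99331676e-01, -2.33114818e-02,
        -4.18161878e+01],
       [-9.95875569e-01, -2.60314267e-02, -8.69149884e-02,
         5.32554542e+02],
       [ 8.62500699e-02,  2.56625376e-02, -9.95942950e-01,
         1.01932542e+03],
       [ 0.00000000e+00,  0.00000000e+00,  0.00000000e+00,
         1.00000000e+00]])}
top jig [(0.73, [220.9, 154.7, 101.4, 93.8]), (0.55, [144.4, 165.3, 20.0, 82.2])]
top comb [(0.88, [144.9, 166.6, 24.1, 81.2])]
top comb_grip [(0.84, [146.5, 164.7, 21.3, 79.1])]
top bar_1 [(0.86, [265.9, 165.6, 8.9, 68.6]), (0.71, [277.9, 165.8, 9.3, 70.3]), (0.59, [250.3, 163.4, 15.5, 71.4]), (0.57, [295.0, 166.0, 3.7, 69.8]), (0.53, [239.1, 158.7, 16.3, 73.5])]
top plate [(0.77, [360.2, 159.9, 52.1, 15.6]), (0.35, [143.8, 165.5, 22.5, 84.9])]
top v_block [(0.6, [144.9, 137.3, 20.0, 19.9])]
top tube [(0.48, [220.8, 154.1, 101.4, 92.8])]
{'
[... 1094 characters left out ...]
 tube [(0.9, [171.0, 276.9, 27.7, 45.6])]
{'t': 0.8, 'q': array([-1.12496764e+00,  3.19558490e-01,  1.56447982e+00, -1.76108447e-06,
        1.25739156e+00, -2.00180968e-02]), 'qvel': array([-2.68155652e-05, -1.03251681e-03, -5.52537854e-04, -7.54358799e-04,
        7.84681878e-04,  3.44916759e-04]), 'effort': array([ 7.24833194e-05, -4.15357733e+01, -2.34409010e+01,  7.76419074e-05,
        2.30402120e-04, -1.03408578e-06]), 'eef_pos': array([ 258.27889066, -513.75386009,  231.36965686]), 'ee_rot': array([ 1.96213772,  0.46530821, -1.96207166]), 'ft_force': array([-0.63834141,  0.6182506 , -0.08964884]), 'moment': array([0.01952129, 0.01019504, 0.01732331]), 'grip_width': 85.14244569933919}
```

Run:
```python
from h import *
im=np.load('top0im.npy'); save('topz.png',cv2.resize(im[120:270,130:350],None,fx=3.6,fy=3.6,interpolation=cv2.INTER_CUBIC))
im=np.load('side0im.npy'); save('sidez.png',cv2.resize(im[100:290,170:350],None,fx=3.1,fy=3.1,interpolation=cv2.INTER_CUBIC))
```

```text
(no output)
```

View pics/topz.png

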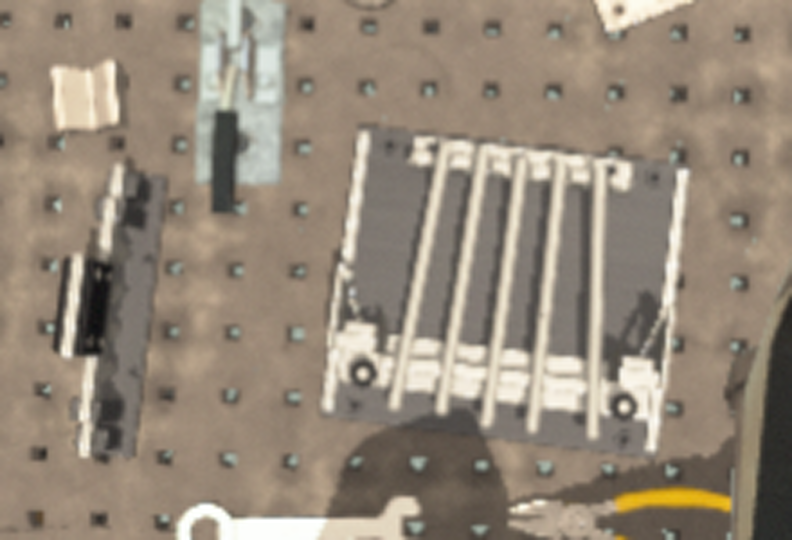

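View pics/sidez.png

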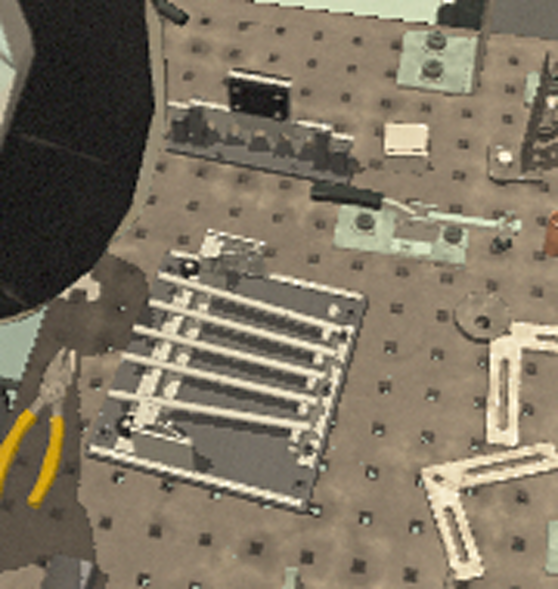

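View pics/top0.png

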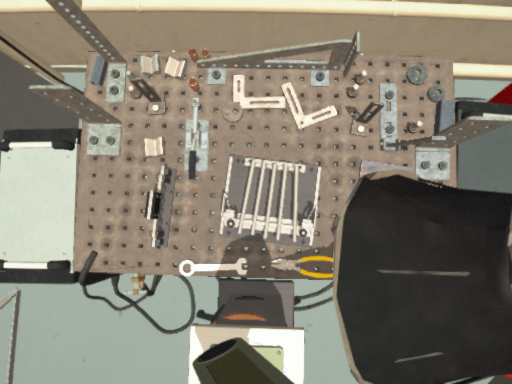

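Run:
```python
from h import *
for c in ('top','side'):
    d=np.load(c+'0.npy'); P=cloud(c,d); Z=P[:,:,2]
    Z=np.where(d>0,Z,-99)
    vis=np.clip(Z*2,0,255).astype(np.uint8)
    vis=cv2.applyColorMap(vis,cv2.COLORMAP_JET)
    sl=(slice(120,270),slice(130,350)) if c=='top' else (slice(100,290),slice(170,350))
    cv2.imwrite(f'pics/{c}_h.png',cv2.resize(vis[sl],None,fx=3.2,fy=3.2,interpolation=cv2.INTER_NEAREST))
    V=cal(c)[2]; print(c,'cam',-V[:3,:3].T@V[:3,3])
    # table noise
    pts=P[sl].reshape(-1,3); m=abs(pts[:,2])<8
    print(np.median(pts[m,2]),pts[m,2].std())
```

```text
top cam [ 443.61855731  -54.08356343 1060.50214041]
-0.10200143057045352 2.8094652289050943
side cam [ 658.81383522 -666.87106243 1088.55370858]
-0.6350601014300992 3.1572120409652036
```

View pics/top_h.png

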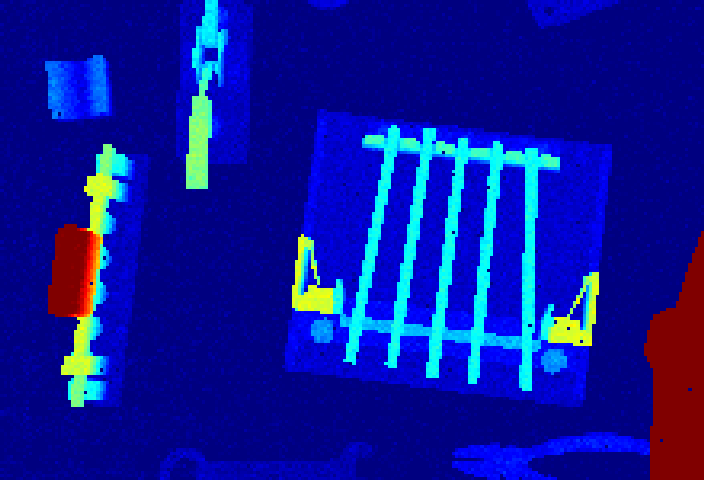

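View pics/side_h.png

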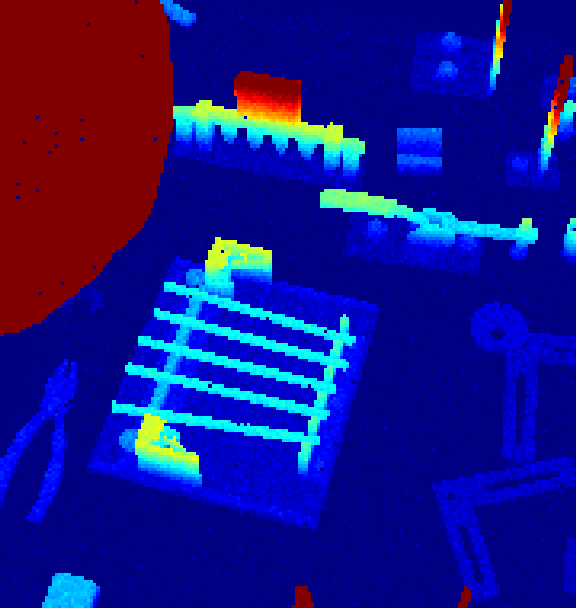

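```bash
cat > fit.py <<'E'
from h import *
from scipy.optimize import minimize
def load(i):
    return {c:(cloud(c,np.load(f'{c}{i}.npy')),np.load(f'{c}{i}.npy')) for c in ('top','side')}
def fitjig(C):
    out={}
    S=[]
    for c in ('top','side'):
        P,d=C[c]; p=P[d>0]
        m=(p[:,0]>300)&(p[:,0]<680)&(p[:,1]>-280)&(p[:,1]<120)
        p=p[m]; S.append(p)
    def cost(x,ps):
        J=0
        for p in ps:
            c,s=np.cos(x[2]),np.sin(x[2]); q=p[:,:2]-x[:2]; u=c*q[:,0]+s*q[:,1]; v=-s*q[:,0]+c*q[:,1]
            dd=np.maximum(abs(u+14)-116,abs(v)-132)
            ins=1/(1+np.exp(np.clip(dd/1.0,-50,50)))
            a=(p[:,2]>5)&(p[:,2]<15); b=p[:,2]<5
            J+=np.sum((1-ins)[a])+np.sum(ins[b])
        return J
    for nm,ps in (('top',S[:1]),('side',S[1:]),('both',S)):
        best=None
        for th in (-0.05,-.12,-.2):
            r=minimize(cost,[490,-80,th],args=(ps,),method='Nelder-Mead',options=dict(xatol=.01,fatol=.01,initial_simplex=[[490,-80,th],[510,-80,th],[490,-60,th],[490,-80,th+.05]]))
            if best is None or r.fun<best.fun: best=r
        out[nm]=best.x; print(nm,best.x.round(3),best.fun)
    return out
def tojig(x,p):
    c,s=np.cos(x[2]),np.sin(x[2]); q=p[:,:2]-x[:2]
    return np.c_[c*q[:,0]+s*q[:,1],-s*q[:,0]+c*q[:,1],p[:,2]]
E
python3 - <<'E'
from fit import *
C=load(0); o=fitjig(C)
for c in ('top','side'):
    P,d=C[c]; q=tojig(o[c],P[d>0]); 
    m=(q[:,2]>53)&(abs(q[:,0]-75)<15)&(abs(q[:,1])<85); r=q[m]
    print(c,'rail',r.mean(0),np.percentile(r[:,0],[5,95]),np.percentile(r[:,1],[1,99]),np.polyfit(r[:,1],r[:,0],1))
    for k in range(5):
        y0=-60+30*k
        m=(q[:,2]>43)&(q[:,2]<54)&(abs(q[:,1]-y0)<30)&(q[:,0]<68)&(q[:,0]>-90)
        b=q[m]
        # gradual: robust line
        from numpy.polynomial import polynomial as pl
        sl,ic=0,y0
        best=None
        for s in np.linspace(-.2,.2,81):
          for i0 in np.linspace(-5,5,11):
            n=(abs(b[:,1]-(y0+i0+s*(b[:,0]-75)))<6).sum()
            if best is None or n>best[0]: best=(n,s,y0+i0)
        e=b[abs(b[:,1]-(best[2]+best[1]*(b[:,0]-75)))<7]
        f=np.polyfit(e[:,0]-75,e[:,1],1); print(' bar',k+1,best[0],f.round(3),'z',np.percentile(e[:,2],90).round(1))
    # keepers
    for sgn in (1,-1):
        m=(q[:,2]>62)&(q[:,1]*sgn>75)&(q[:,1]*sgn<130)&(abs(q[:,0])<110); k=q[m]
        print(' keeper',sgn,k.min(0).round(1),k.max(0).round(1),np.percentile(k[:,2],90),len(k))
    m=(q[:,2]>25)&(q[:,2]<46)&(abs(q[:,1])<70)&(q[:,0]<0); print(' bearer x',np.percentile(q[m][:,0],[5,50,95]),np.percentile(q[m][:,2],[10,50,90]))
# comb
for c in ('top','side'):
    P,d=C[c]; q=P[d>0]; m=(q[:,0]>330)&(q[:,0]<620)&(q[:,1]>100)&(q[:,1]<330)&(q[:,2]>75)
    m&=~((q[:,0]>560)&(q[:,1]<190))
    p=q[m]; print(c,'comb',p.min(0),p.max(0))
    g=p[p[:,2]>112]; print('grip top',len(g),np.percentile(g[:,2],[5,50,95]),g[g[:,2]>np.percentile(g[:,2],50)-6].mean(0))
    r=cv2.minAreaRect(g[g[:,2]>np.percentile(g[:,2],50)-6][:,:2].astype(np.float32)); print(r)
    h=q[(q[:,0]>330)&(q[:,0]<620)&(q[:,1]>150)&(q[:,1]<330)&(q[:,2]>60)&(q[:,2]<95)]
    r=cv2.minAreaRect(h[:,:2].astype(np.float32)); print('plate',len(h),h.mean(0),r,np.percentile(h[:,2],[5,50,95]))
E
```

```text
top [ 5.21583e+02 -5.42520e+01 -9.70000e-02] 527.3303982377867
side [ 5.20539e+02 -5.80660e+01 -9.90000e-02] 476.30341654686487
both [ 5.21206e+02 -5.54530e+01 -9.80000e-02] 1048.6213096542992
top rail [74.59678679 -0.6887447  56.08238646] [70.79691875 78.42413195] [-79.49918578  81.06113015] [-1.91824404e-03  7.45954656e+01]
 bar 1 215 [  0.089 -60.162] z 51.1
 bar 2 208 [ 1.3000e-02 -2.9843e+01] z 50.9
 bar 3 208 [-0.009  0.175] z 51.3
 bar 4 211 [-0.035 30.142] z 51.3
 bar 5 210 [-0.066 59.748] z 51.3
 keeper 1 [-76.3  89.9  62.5] [-15.6 124.8  79.8] 77.3743819480763 144
 keeper -1 [-110.  -130.    62.1] [  0.9 -75.  690.7] 678.7727383651585 4508
 bearer x [-98.91919423 -79.87409349 -13.66939308] [37.48373441 41.40066999 45.71220151]
side rail [75.64707843 -4.71105561 55.81947525] [71.88384796 79.44143984] [-81.20869347  76.7394115 ] [3.28360547e-03 7.56625477e+01]
 bar 1 153 [  0.088 -62.194] z 51.0
 bar 2 144 [ 2.1000e-02 -3.0922e+01] z 51.0
 bar 3 146 [-0.003 -1.404] z 50.7
 bar 4 142 [-0.034 27.967] z 51.3
 bar 5 128 [-0.071 57.286] z 51.1
 keeper 1 [-76.1  88.   62.1] [-14.  
[... 461 characters left out ...]
060547), 84.65565490722656)
plate 460 [514.30340631 219.204324    69.45224147] ((508.7976989746094, 233.24948120117188), (92.33382415771484, 266.3634948730469), 62.123016357421875) [61.32774445 67.18849662 85.24271444]
side comb [418.33488596 225.85373406  75.05431712] [562.39371055 259.66388415 135.24039845]
grip top 167 [114.08766052 126.77105418 132.25710442] [482.01381316 241.83910667 127.8748709 ]
((481.18463134765625, 243.1177978515625), (70.21704864501953, 30.867412567138672), 1.9934983253479004)
plate 321 [505.23069388 223.23692707  70.2265315 ] ((508.16815185546875, 228.77960205078125), (88.44711303710938, 263.2660827636719), 62.852115631103516) [60.81548108 68.66129631 90.05000872]
```

```bash
cat >> h.py <<'E'
from scipy.spatial.transform import Rotation as R
def pose():
    s=state(); return np.array(s['eef_pos']),R.from_rotvec(s['ee_rot']).as_matrix(),s
def yaw(Rm): return np.degrees(np.arctan2(Rm[1,1],Rm[0,1]))  # heading of tool y
def go(target,yawdeg=None):
    p,Rm,s=pose(); d=Rm.T@(np.array(target)-p)
    print('TCP',p.round(1),'tooly heading',yaw(Rm).round(2),'tool x',Rm[:,0].round(4),'q',s['q'].round(2),'w',round(s['grip_width'],1),'F',s['ft_force'].round(1))
    r=None
    if yawdeg is not None:
        a=yaw(Rm)-yawdeg; r=(a+180)%360-180   # tool x down: positive roll turns heading clockwise
    print('shift',d.round(1),'roll',r)
E
python3 - <<'E'
from h import *
go([481,247,231],84.7)
go([481,247,231],-95.3)
from fit import *
P,d=load(0)['top']; 
q=P[d>0]
for z0,z1 in ((126,137),(58,70)):
    m=(q[:,0]>330)&(q[:,0]<620)&(q[:,1]>195)&(q[:,1]<300)&(q[:,2]>z0)&(q[:,2]<z1); p=q[m]
    print(z0,len(p),p.min(0),p.max(0),np.polyfit(p[:,0],p[:,1],1),np.percentile(p[:,0],[1,50,99]))
    r=cv2.minAreaRect(p[:,:2].astype(np.float32));print(r)
print([p for p in q[(q[:,0]>330)&(q[:,0]<420)&(q[:,1]>195)&(q[:,1]<300)&(q[:,2]>35)].round(0).tolist()][:60:2])
E
```

```text
TCP [ 258.3 -513.8  231.4] tooly heading -63.31 tool x [ 1.e-04 -1.e-04 -1.e+00] q [-1.12  0.32  1.56 -0.    1.26 -0.02] w 85.1 F [-0.6  0.6 -0.1]
shift [ 3.000e-01 -5.796e+02 -5.407e+02] roll -148.0089140125902
TCP [ 258.3 -513.8  231.4] tooly heading -63.31 tool x [ 1.e-04 -1.e-04 -1.e+00] q [-1.12  0.32  1.56 -0.    1.26 -0.02] w 85.1 F [-0.6  0.6 -0.1]
shift [ 3.000e-01 -5.796e+02 -5.407e+02] roll 31.991085987409804
126 255 [445.82698066 234.11949247 126.14915698] [516.68306339 261.16280461 135.74307921] [-7.48537307e-02  2.83178156e+02] [446.03935113 481.12171623 516.34426271]
((481.30029296875, 247.32785034179688), (25.13689613342285, 71.47655487060547), 84.65565490722656)
58 137 [371.65473726 230.71483068  58.07630202] [591.05743209 260.30085644  69.98144855] [-7.49164558e-02  2.80876626e+02] [371.75378049 441.54802693 590.68539178]
((481.15545654296875, 245.15225219726562), (18.195676803588867, 220.40927124023438), 85.8275146484375)
[[420.0, 256.0, 71.0], [417.0, 254.0, 75.0], [418.0, 249.0, 74.0], [417.0, 249.0, 57.0], [415.0, 254.0, 77.0], [415.0, 250.0, 70.0], [415.0, 248.0, 59.0], [412.0, 262.0, 75.0], [412.0, 257.0, 75.0], [412.0, 252.0, 72.0], [412.0, 248.0, 70.0], [412.0, 242.0, 69.0], [412.0, 242.0, 53.0], [409.0, 263.0, 73.0], [410.0, 256.0, 78.0], [410.0, 251.0, 75.0], [410.0, 246.0, 75.0], [410.0, 242.0, 68.0], [409.0, 241.0, 54.0], [406.0, 263.0, 72.0], [407.0, 257.0, 73.0], [407.0, 252.0, 72.0], [407.0, 245.0, 76.0], [407.0, 243.0, 66.0], [407.0, 242.0, 49.0], [404.0, 265.0, 74.0], [404.0, 259.0, 74.0], [404.0, 255.0, 70.0], [404.0, 249.0, 73.0], [405.0, 243.0, 75.0]]
```

{"op": "send_rows", "data": {
  "steps": [
    {"tx": 0,"ty": -40,"tz": -37,"roll": -10},
    {"tx": 0,"ty": -80,"tz": -75,"roll": -20},
    {"tx": 0,"ty": -121,"tz": -113,"roll": -30},
    {"tx": 0,"ty": -161,"tz": -150,"roll": -40},
    {"tx": 0,"ty": -202,"tz": -188,"roll": -50},
    {"tx": 0,"ty": -242,"tz": -226,"roll": -60},
    {"tx": 0,"ty": -283,"tz": -264,"roll": -70,"fingers": 0.3},
    {"tx": 0,"ty": -323,"tz": -301,"roll": -80,"fingers": 0.3},
    {"tx": 0,"ty": -364,"tz": -339,"roll": -90,"fingers": 0.3},
    {"tx": 0,"ty": -404,"tz": -377,"roll": -100,"fingers": 0.3},
    {"tx": 0,"ty": -444,"tz": -414,"roll": -110,"fingers": 0.3},
    {"tx": 0,"ty": -485,"tz": -452,"roll": -120,"fingers": 0.3}
  ]
}}

```text
$.steps[0]: bad value
```

Run:
```python
from h import *
go([481,246,215],85.3)
```

```text
TCP [ 258.3 -513.8  231.4] tooly heading -63.31 tool x [ 1.e-04 -1.e-04 -1.e+00] q [-1.12  0.32  1.56 -0.    1.26 -0.02] w 85.1 F [-0.6  0.6 -0.1]
shift [  16.3 -578.8 -540.3] roll -148.6089140125902
```

{"op": "send_rows", "data": {
  "steps": [
    {"tx": 0,"ty": -40,"tz": -37,"roll": -10,"fingers": 0.3},
    {"tx": 0,"ty": -80,"tz": -75,"roll": -20,"fingers": 0.3},
    {"tx": 0,"ty": -121,"tz": -113,"roll": -30,"fingers": 0.3},
    {"tx": 0,"ty": -161,"tz": -150,"roll": -40,"fingers": 0.3},
    {"tx": 0,"ty": -202,"tz": -188,"roll": -50,"fingers": 0.3},
    {"tx": 0,"ty": -242,"tz": -226,"roll": -60,"fingers": 0.3},
    {"tx": 0,"ty": -283,"tz": -264,"roll": -70,"fingers": 0.3},
    {"tx": 0,"ty": -323,"tz": -301,"roll": -80,"fingers": 0.3},
    {"tx": 0,"ty": -364,"tz": -339,"roll": -90,"fingers": 0.3},
    {"tx": 0,"ty": -404,"tz": -377,"roll": -100,"fingers": 0.3},
    {"tx": 0,"ty": -444,"tz": -414,"roll": -110,"fingers": 0.3},
    {"tx": 0,"ty": -485,"tz": -452,"roll": -120,"fingers": 0.3}
  ]
}}

```text
t: 2.3
eef_pos: [444.6, 124.4, 231.6]
ee_rot: [0.451, 1.522, -0.451]
ft_force: [1.2, -0.9, 0.1]
grip_width: 59.7
```

Run:
```python
from h import *
go([481,246,215],85.3)
```

```text
TCP [444.6 124.4 231.6] tooly heading 57.04 tool x [ 1.1e-03 -2.0e-04 -1.0e+00] q [ 0.25  0.14  1.81 -0.    1.19 -0.75] w 59.7 F [ 1.2 -0.9  0.1]
shift [ 16.6 121.8 -35.6] roll -28.262113011075144
```

{"op": "send_rows", "data": {
  "steps": [
    {"tx": 5,"ty": 41,"tz": -12,"roll": -9.4,"fingers": 0.3},
    {"tx": 20,"ty": 81,"tz": -24,"roll": -18.9,"fingers": 0.3},
    {"tx": 45,"ty": 122,"tz": -36,"roll": -28.3,"fingers": 0.3},
    {"tx": 71,"ty": 122,"tz": -36,"roll": -28.3,"fingers": 0.3},
    {"tx": 71,"ty": 122,"tz": -36,"roll": -28.3,"fingers": 0.3}
  ]
}}

```text
t: 2.92
eef_pos: [479.5, 246.1, 158.7]
ee_rot: [0.061, 1.573, -0.065]
ft_force: [-0.5, 0.3, 0.6]
grip_width: 59.8
```

Run:
```python
from h import *
go([481,246,99],85.3)
for c in ('top','side'):
    im,d=imaging.grab_frame(c); np.save(c+'1.npy',d); np.save(c+'1im.npy',im)
    a=im[90:270,90:300] if c=='top' else im[60:220,180:360]
    save(c+'1.png',cv2.resize(a,None,fx=3.2,fy=3.2,interpolation=cv2.INTER_CUBIC))
p,_,_=pose()
print(proj('side',p),proj('top',p),proj('side',[481,246,132]))
```

```text
TCP [479.5 246.1 158.7] tooly heading 85.38 tool x [-0.0034 -0.0025 -1.    ] q [ 0.45  0.32  1.75 -0.    1.07 -1.04] w 59.8 F [-0.5  0.3  0.6]
shift [59.7  0.2  1.7] roll 0.07886509401765807
[[253.1661898  118.18802822]] [[146.58864186 203.39844467]] [[253.16735532 124.44075576]]
```

View pics/side1.png

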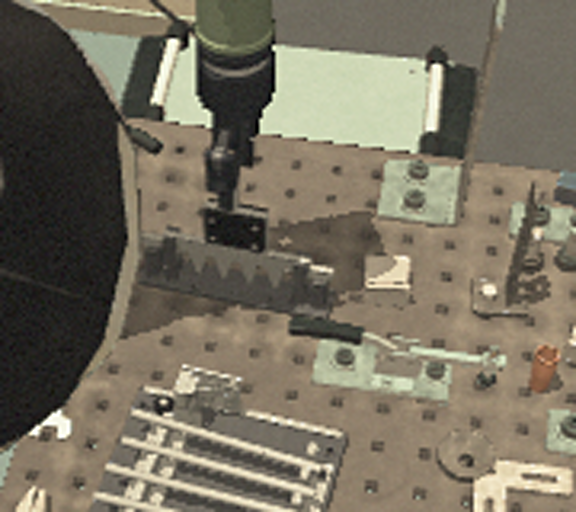

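View pics/top1.png

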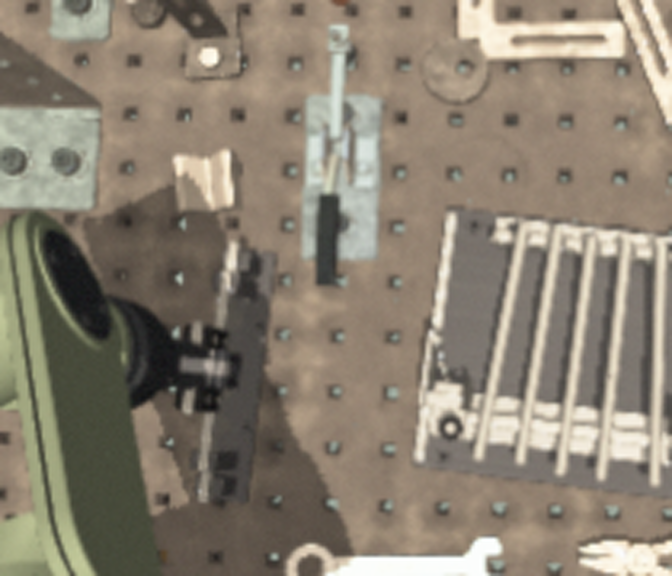

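Run:
```python
from h import *
for c in ('top','side'):
    d=np.load(c+'1.npy'); P=cloud(c,d); q=P[d>0]
    m=(abs(q[:,0]-480)<70)&(abs(q[:,1]-246)<90)&(q[:,2]>150)&(q[:,2]<215); p=q[m]
    for z0 in range(150,215,8):
        a=p[(p[:,2]>=z0)&(p[:,2]<z0+8)]
        if len(a): print(c,z0,len(a),a.min(0).round(0)[:2],a.max(0).round(0)[:2],np.median(a,0).round(1)[:2])
im=np.load('top1im.npy'); save('top1z.png',cv2.resize(im[160:260,110:210],None,fx=6,fy=6,interpolation=cv2.INTER_CUBIC))
```

```text
top 206 4 [464. 209.] [485. 214.] [468.9 212.1]
top 214 2 [471. 211.] [471. 213.] [471.2 212.1]
side 158 1 [485. 278.] [485. 278.] [485.1 277.8]
side 166 11 [467. 203.] [495. 278.] [487.5 209.7]
side 174 20 [467. 200.] [495. 282.] [486.  210.6]
side 182 16 [468. 199.] [492. 278.] [479.3 205.7]
side 190 10 [473. 201.] [496. 280.] [488.6 241.5]
side 198 5 [489. 273.] [495. 282.] [492.8 276.9]
side 206 13 [466. 187.] [498. 300.] [491.  210.2]
side 214 5 [480. 184.] [497. 303.] [490.6 212.3]
```

View pics/top1z.png

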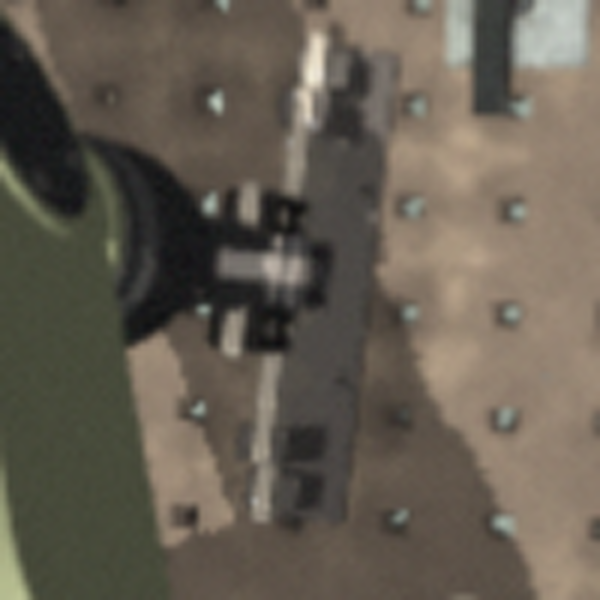

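{"op": "send_rows", "data": {
  "steps": [
    {"tx": 15,"ty": 1,"tz": 2,"roll": 0,"fingers": 0.3},
    {"tx": 35,"ty": 1,"tz": 2,"roll": 0,"fingers": 0.3},
    {"tx": 52,"ty": 1,"tz": 2,"roll": 0,"fingers": 0.3},
    {"tx": 61,"ty": 1,"tz": 2,"roll": 0,"fingers": 0.3},
    {"tx": 61,"ty": 1,"tz": 2,"roll": 0,"fingers": 0.3},
    {"tx": 61,"ty": 1,"tz": 2,"roll": 0,"fingers": 0.45},
    {"tx": 61,"ty": 1,"tz": 2,"roll": 0,"fingers": 0.6},
    {"tx": 61,"ty": 1,"tz": 2,"roll": 0,"fingers": 0.8},
    {"tx": 61,"ty": 1,"tz": 2,"roll": 0,"fingers": 1},
    {"tx": 61,"ty": 1,"tz": 2,"roll": 0,"fingers": 1},
    {"tx": 61,"ty": 1,"tz": 2,"roll": 0,"fingers": 1}
  ],
  "force": 50
}}

```text
t: 4.4
eef_pos: [483.7, 247.1, 100.9]
ee_rot: [0.064, 1.567, -0.064]
ft_force: [-0.6, -1.6, 5.7]
grip_width: 23.6
```

Run:
```python
from h import *
go([481,247,160],85.3)
```

```text
TCP [483.7 247.1 100.9] tooly heading 85.35 tool x [ 2.8e-03  1.0e-04 -1.0e+00] q [ 0.45  0.39  1.82 -0.    0.93 -1.04] w 23.6 F [-0.6 -1.6  5.7]
shift [-59.1  -0.3  -2.5] roll 0.04515240546197674
```

{"op": "send_rows", "data": {
  "steps": [
    {"tx": -4,"ty": 0,"tz": 0,"roll": 0,"fingers": 1},
    {"tx": -14,"ty": 0,"tz": 0,"roll": 0,"fingers": 1},
    {"tx": -29,"ty": 0,"tz": 0,"roll": 0,"fingers": 1},
    {"tx": -44,"ty": 0,"tz": 0,"roll": 0,"fingers": 1},
    {"tx": -59,"ty": 0,"tz": 0,"roll": 0,"fingers": 1},
    {"tx": -72,"ty": 0,"tz": 0,"roll": 0,"fingers": 1},
    {"tx": -82,"ty": 0,"tz": 0,"roll": 0,"fingers": 1},
    {"tx": -82,"ty": 0,"tz": 0,"roll": 0,"fingers": 1}
  ]
}}

```text
t: 5.4
eef_pos: [483.9, 247.3, 183.9]
ee_rot: [0.065, 1.565, -0.063]
ft_force: [-0.3, 0.6, -4.3]
grip_width: 22.8
```

Run:
```python
from h import *
from fit import *
for c in ('top','side'):
    im,d=imaging.grab_frame(c); np.save(c+'2.npy',d); np.save(c+'2im.npy',im)
    a=im[90:270,90:300] if c=='top' else im[60:220,180:360]
    save(c+'2.png',cv2.resize(a,None,fx=3.2,fy=3.2,interpolation=cv2.INTER_CUBIC))
C=load(0);fj=fitjig(C)['top']
j=fj.copy()
def J(x,y,th=j[2]): return [j[0]+np.cos(th)*x-np.sin(th)*y, j[1]+np.sin(th)*x+np.cos(th)*y]
print(J(52,0))
go(J(52,0)+[183],-5.6)
```

```text
top [ 5.21583e+02 -5.42520e+01 -9.70000e-02] 527.3303982377867
side [ 5.20539e+02 -5.80660e+01 -9.90000e-02] 476.30341654686487
both [ 5.21206e+02 -5.54530e+01 -9.80000e-02] 1048.6213096542992
[np.float64(573.3369643117586), np.float64(-59.30678978131955)]
TCP [483.2 247.  182.6] tooly heading 85.34 tool x [ 2.1e-03 -2.0e-04 -1.0e+00] q [ 0.45  0.3   1.72 -0.    1.12 -1.04] w 23.2 F [ 0.4  0.7 -3.6]
shift [-1.000e-01 -2.979e+02  1.148e+02] roll 90.94113639777987
```

View pics/side2.png

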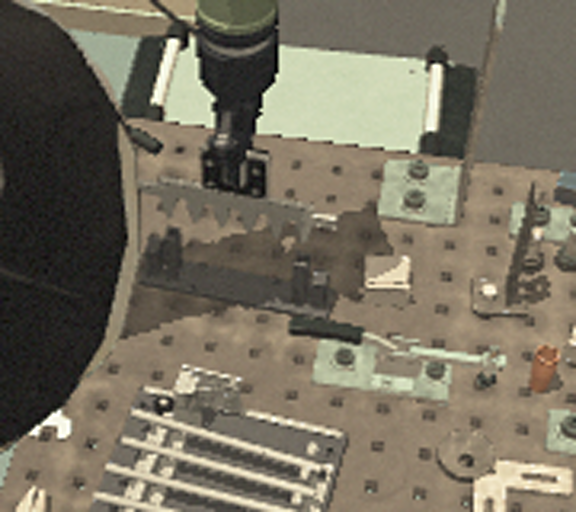

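View pics/top2.png

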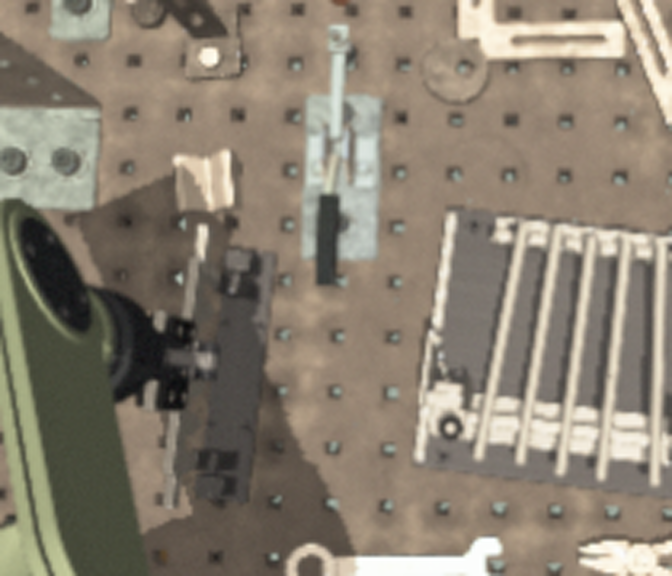

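{"op": "send_rows", "data": {
  "steps": [
    {"tx": -2,"ty": -15,"tz": 6,"roll": 5,"fingers": 1},
    {"tx": -5,"ty": -45,"tz": 17,"roll": 14,"fingers": 1},
    {"tx": -5,"ty": -75,"tz": 29,"roll": 23,"fingers": 1},
    {"tx": -5,"ty": -105,"tz": 40,"roll": 32,"fingers": 1},
    {"tx": -5,"ty": -135,"tz": 52,"roll": 41,"fingers": 1},
    {"tx": -5,"ty": -165,"tz": 64,"roll": 50,"fingers": 1},
    {"tx": -5,"ty": -195,"tz": 75,"roll": 59,"fingers": 1},
    {"tx": -5,"ty": -225,"tz": 87,"roll": 68,"fingers": 1},
    {"tx": -5,"ty": -255,"tz": 98,"roll": 77,"fingers": 1},
    {"tx": -5,"ty": -280,"tz": 108,"roll": 85,"fingers": 1},
    {"tx": -3,"ty": -298,"tz": 115,"roll": 91,"fingers": 1},
    {"tx": 0,"ty": -298,"tz": 115,"roll": 91,"fingers": 1}
  ]
}}

```text
t: 7.0
eef_pos: [573.5, -60.4, 181.9]
ee_rot: [1.283, 1.16, -1.282]
ft_force: [-0.5, -0.2, -3.9]
grip_width: 23.3
```

{"op": "send_rows", "data": {
  "steps": [
    {"tx": 0,"ty": 0,"tz": 0,"roll": 0,"fingers": 1}
  ]
}}

```text
t: 7.12
eef_pos: [572.7, -59.7, 181.0]
ee_rot: [1.281, 1.163, -1.282]
ft_force: [0.2, 0.4, -3.8]
grip_width: 23.4
```

Run:
```python
from h import *
go([573.3,-59.3,183],-5.6)
for c in ('top','side'):
    im,d=imaging.grab_frame(c); np.save(c+'3.npy',d); np.save(c+'3im.npy',im)
    a=im[90:290,190:360] if c=='top' else im[60:290,170:370]
    save(c+'3.png',cv2.resize(a,None,fx=2.9,fy=2.9,interpolation=cv2.INTER_CUBIC))
    P=cloud(c,d);q=P[d>0]
    m=(q[:,2]>90)&(q[:,2]<150)&(abs(q[:,0]-573)<60)&(abs(q[:,1]+59)<140); p=q[m]
    print(c,len(p),p.min(0),p.max(0))
    for lo,hi in ((-200,-120),(0,90)):
        a=p[(p[:,1]>lo)&(p[:,1]<hi)]; print(lo,len(a),np.median(a,0).round(1),np.percentile(a[:,1],[0,3,97,100]).round(1),np.percentile(a[:,2],[0,3,50,97,100]).round(1))
    e=p[(p[:,2]<148)&((p[:,1]>0)|(p[:,1]<-120))]; print(np.polyfit(e[:,1],e[:,0],1))
```

```text
TCP [572.7 -59.7 181. ] tooly heading -5.64 tool x [-1.6e-03  7.0e-04 -1.0e+00] q [-0.12  0.36  1.64  0.    1.15 -0.03] w 23.4 F [ 0.2  0.4 -3.8]
shift [-2.   0.5 -0.5] roll -0.04150603037300016
top 64 [ 559.56193199 -163.05910363  108.34761942] [575.87986639  13.76126856 149.91108705]
-200 18 [ 563.1 -157.7  143.2] [-163.1 -162.9 -152.9 -152.9] [128.8 130.9 143.2 145.1 145.6]
0 9 [575.4   7.4 141.1] [ 0.4  1.1 13.5 13.8] [128.6 130.2 141.1 149.5 149.6]
[7.10110550e-02 5.74658443e+02]
side 77 [ 559.43437187 -168.34770211  102.7535838 ] [576.00483958 -68.20345779 148.99598894]
-200 52 [ 566.3 -150.   141.3] [-168.3 -167.6 -125.8 -124.7] [102.8 108.5 141.3 147.1 148.9]
  return _methods._mean(a, axis=axis, dtype=dtype,
  ret = um.true_divide(
Traceback (most recent call last):
IndexError: index -1 is out of bounds for axis 0 with size 0
```

View pics/side3.png

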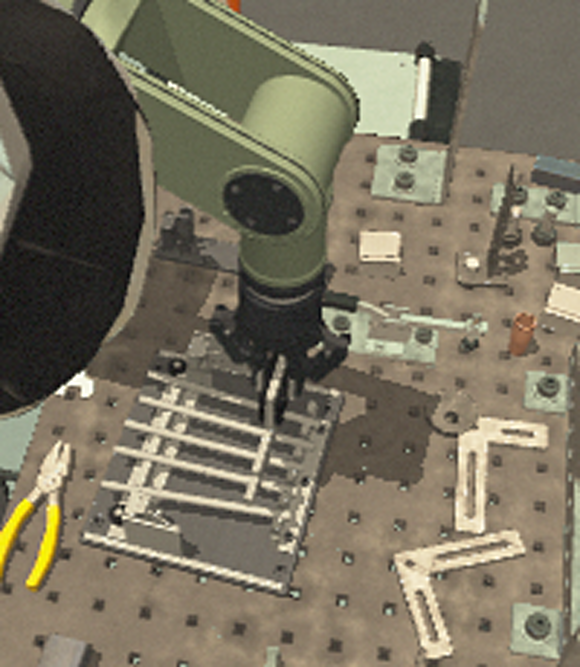

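View pics/top3.png

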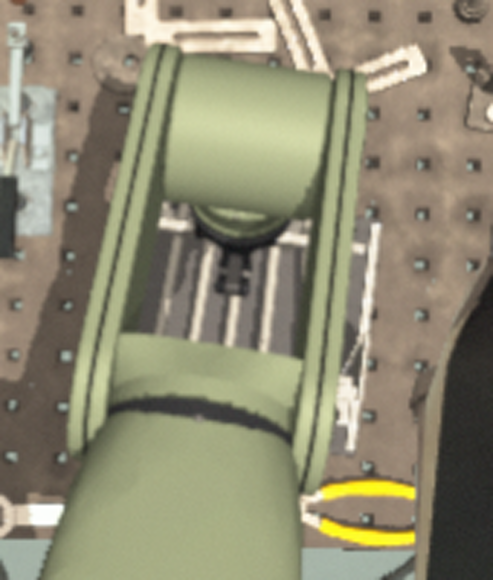

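{"op": "send_rows", "data": {
  "steps": [
    {"tx": 8,"ty": 0,"tz": 0,"roll": 0,"fingers": 1},
    {"tx": 18,"ty": 0,"tz": 0,"roll": 0,"fingers": 1},
    {"tx": 28,"ty": 0,"tz": 0,"roll": 0,"fingers": 1},
    {"tx": 36,"ty": 0,"tz": 0,"roll": 0,"fingers": 1},
    {"tx": 36,"ty": 0,"tz": 0,"roll": 0,"fingers": 1},
    {"tx": 36,"ty": 0,"tz": 0,"roll": 0,"fingers": 1}
  ]
}}

```text
t: 7.98
eef_pos: [573.3, -59.7, 145.7]
ee_rot: [1.281, 1.161, -1.281]
ft_force: [0.1, -0.9, -3.9]
grip_width: 23.0
```

Run:
```python
from h import *
from fit import *
go([573.3,-59.3,145],-5.6)
c='side'
im,d=imaging.grab_frame(c); np.save(c+'4.npy',d); np.save(c+'4im.npy',im)
a=im[170:255,200:300]
save(c+'4.png',cv2.resize(a,None,fx=7,fy=7,interpolation=cv2.INTER_CUBIC))
P=cloud(c,d);q=tojig([520.54,-58.07,-.098],P[d>0])
m=(q[:,2]>60)&(q[:,2]<110)&(abs(q[:,0]-52)<25)&(abs(q[:,1])<140); p=q[m]
print(len(p),p.min(0),p.max(0))
h,_=np.histogram(p[:,1],np.arange(-125,40,5)); print(h)
e=p[p[:,1]<-75]; print(np.median(e,0),np.percentile(e[:,1],[0,5]),e[:,2].min(),e[:,2].max())
e=p[p[:,1]<-50];print(np.polyfit(e[:,1],e[:,0],1),np.percentile(e[:,0],[5,50,95]))
im,d=imaging.grab_frame('top'); np.save('top4.npy',d); np.save('top4im.npy',im)
save('top4.png',cv2.resize(im[140:240,220:330],None,fx=6,fy=6,interpolation=cv2.INTER_CUBIC))
```

```text
TCP [573.3 -59.7 145.7] tooly heading -5.63 tool x [ 0.e+00  2.e-04 -1.e+00] q [-0.12  0.39  1.69  0.    1.06 -0.03] w 23.0 F [ 0.1 -0.9 -3.9]
shift [ 0.7 -0.  -0.4] roll -0.0314794135045986
63 [  49.86706855 -105.03680035   67.38559397] [ 57.53142034  -4.62953642 109.91510118]
[0 0 0 1 9 5 3 4 4 5 4 1 4 0 3 0 7 1 3 0 2 2 1 3 1 0 0 0 0 0 0 0]
[ 55.0021943  -94.89480551 107.16159268] [-105.03680035 -104.06156549] 81.64113630541829 109.90869797670734
[ 0.07721776 61.63712356] [50.00737252 56.12235218 57.47287031]
```

View pics/side4.png

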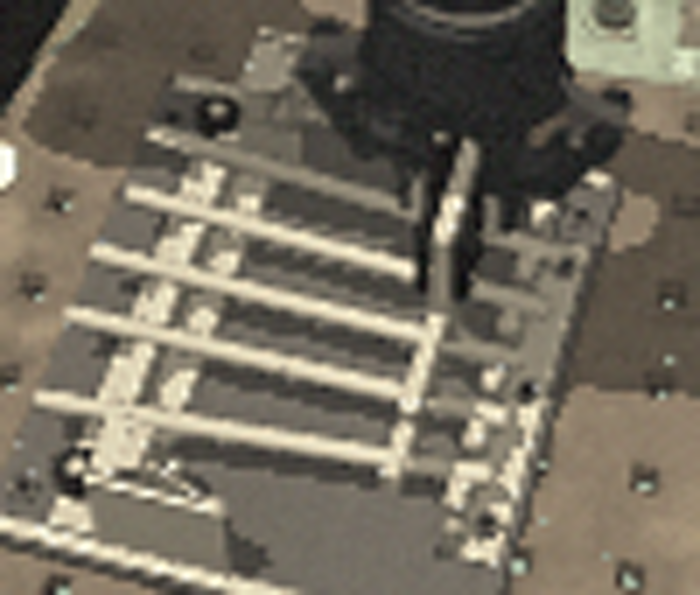

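View pics/top4.png

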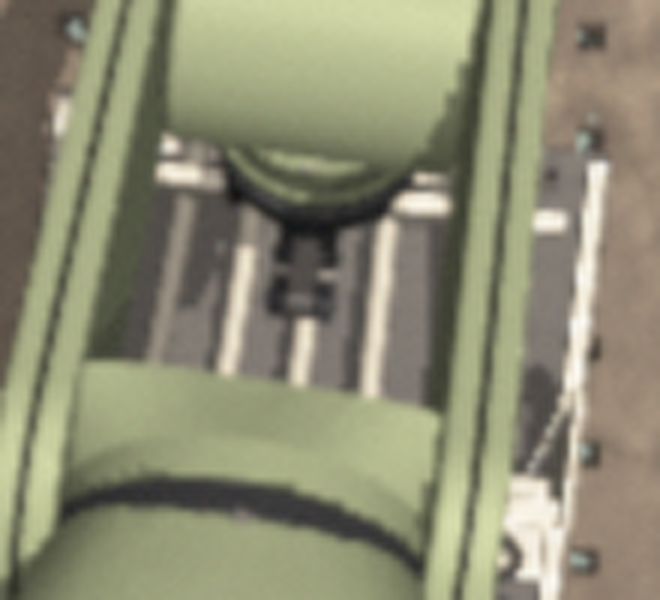

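Run:
```python
from h import *
from fit import *
for c in ('top','side'):
    d=np.load(c+'2.npy');P=cloud(c,d);q=P[d>0]
    m=(q[:,2]>95)&(q[:,2]<165)&(q[:,0]>350)&(q[:,0]<610)&(q[:,1]>225)&(q[:,1]<275)
    p=q[m]; far=abs(p[:,0]-483)>45
    e=p[far]; print(c,len(e),'x ext',e[:,0].min().round(1),e[:,0].max().round(1),'slope',np.polyfit(e[:,0],e[:,1],1).round(4),'zmax',np.percentile(e[:,2],[50,90,99]))
    f=np.polyfit(e[:,0],e[:,1],1); print(' y at 483',np.polyval(f,483.4), 'resid',(e[:,1]-np.polyval(f,e[:,0])).std())
    for lo,hi in ((370,400),(400,440),(530,560),(560,600)):
        s=e[(e[:,0]>lo)&(e[:,0]<hi)]; 
        if len(s): print('  ',lo,s.mean(0).round(1),s[:,2].max().round(1))
im=np.load('top2im.npy'); save('top2z.png',cv2.resize(im[155:255,120:190],None,fx=6,fy=6,interpolation=cv2.INTER_CUBIC))
```

```text
top 351 x ext 371.4 589.8 slope [-7.660000e-02  2.834459e+02] zmax [146.67333117 157.34657515 159.83487174]
 y at 483 246.41259625757274 resid 2.5943833034566572
   370 [386.3 254.5 144.6] 156.3
   400 [418.3 251.1 143.2] 160.8
   530 [546.4 241.3 144.4] 160.1
   560 [573.7 240.  144.4] 159.8
side 274 x ext 374.0 589.0 slope [-7.530000e-02  2.788753e+02] zmax [141.50763366 154.53973448 158.42494253]
 y at 483 242.48942307641698 resid 2.552348475383183
   370 [388.  250.5 139.7] 153.8
   400 [418.4 247.  137. ] 158.7
   530 [545.6 238.  138.3] 158.8
   560 [573.1 235.6 140.2] 158.4
```

View pics/top2z.png

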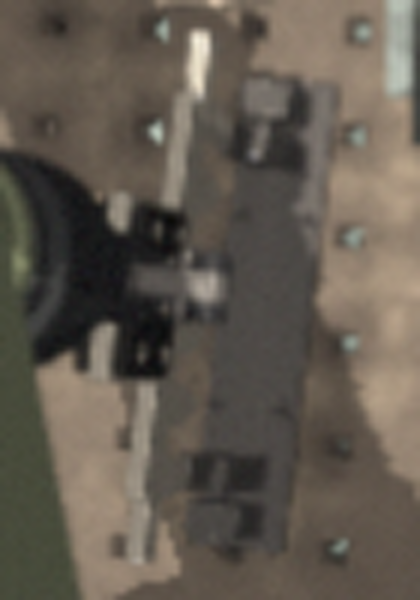

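Run:
```python
from h import *
from fit import *
# top right end
d=np.load('top4.npy');P=cloud('top',d)
q=tojig([521.58,-53.9,-.098],P.reshape(-1,3)); q[d.ravel()==0]=0
m=(q[:,2]>70)&(q[:,2]<135)&(abs(q[:,0]-52)<30)&(q[:,1]<-60)&(q[:,1]>-135)
v,u=np.divmod(np.nonzero(m)[0],512)
for a,b,r in zip(u,v,q[m]): print(a,b,r.round(1))
# side0: rail ends & bars in side frame, image edges
d0=np.load('side0.npy');P=cloud('side',d0);q=tojig([520.54,-58.07,-.098],P.reshape(-1,3))
m=(q[:,2]>52)&(q[:,2]<60)&(abs(q[:,0]-75)<10)&(abs(q[:,1])<95)
h,_=np.histogram(q[m][:,1],np.arange(-90,91,2)); print('side rail',list(zip(np.arange(-90,90,2).tolist(),h.tolist())))
d0=np.load('top0.npy');P=cloud('top',d0);q=tojig([521.58,-54.25,-.098],P.reshape(-1,3))
m=(q[:,2]>53)&(q[:,2]<60)&(abs(q[:,0]-75)<10)&(abs(q[:,1])<95)
h,_=np.histogram(q[m][:,1],np.arange(-90,91,2)); print('top rail',list(zip(np.arange(-90,90,2).tolist(),h.tolist())))
```

```text
309 175 [ 54.9 -92.6 110.6]
310 175 [ 55.1 -95.1 111.6]
311 175 [ 55.9 -97.9 108.3]
312 175 [  55.9 -100.3  109.9]
313 175 [  56.6 -103.   107.6]
309 176 [ 52.7 -93.1 108.3]
310 176 [ 53.1 -95.7 107.4]
311 176 [ 53.1 -98.1 109.5]
312 176 [  53.5 -100.7  108.8]
313 176 [  54.5 -103.7  103.8]
309 177 [ 50.1 -93.4 108.6]
310 177 [ 50.5 -96.  107.5]
311 177 [ 50.4 -98.2 110.9]
312 177 [  50.9 -100.9  109.7]
313 177 [  51.1 -103.4  110. ]
309 178 [ 49.2 -94.8  96. ]
310 178 [ 49. -97. 100.]
311 178 [ 49.4 -99.6  99.1]
312 178 [  49.3 -101.9  102.3]
side rail [(-90, 0), (-88, 1), (-86, 0), (-84, 1), (-82, 1), (-80, 1), (-78, 2), (-76, 3), (-74, 1), (-72, 2), (-70, 0), (-68, 0), (-66, 0), (-64, 0), (-62, 0), (-60, 0), (-58, 0), (-56, 0), (-54, 2), (-52, 1), (-50, 3), (-48, 1), (-46, 1), (-44, 2), (-42, 0), (-40, 0), (-38, 0), (-36, 0), (-34, 0), (-32, 0), (-30, 0), (-28, 0), (-26, 1), (-24, 0), (-22, 1), (-20, 3), (-18, 1), (-16, 1), (-14, 2), (-12, 1), (-10, 0), (-8, 0), (-6, 0), (-4, 0), (-2, 0), (0, 0), (2, 0), (4, 0), (6, 3), (8, 1), (10, 3), (12, 2), (14, 1), (16, 0), (18, 1), (20, 0),
[... 462 characters left out ...]
 0), (-60, 0), (-58, 0), (-56, 0), (-54, 0), (-52, 0), (-50, 3), (-48, 3), (-46, 2), (-44, 1), (-42, 3), (-40, 3), (-38, 0), (-36, 0), (-34, 0), (-32, 0), (-30, 0), (-28, 0), (-26, 0), (-24, 1), (-22, 0), (-20, 3), (-18, 3), (-16, 2), (-14, 1), (-12, 3), (-10, 3), (-8, 0), (-6, 0), (-4, 0), (-2, 0), (0, 2), (2, 0), (4, 0), (6, 1), (8, 1), (10, 2), (12, 3), (14, 1), (16, 1), (18, 3), (20, 3), (22, 0), (24, 0), (26, 0), (28, 0), (30, 0), (32, 0), (34, 0), (36, 0), (38, 0), (40, 2), (42, 3), (44, 2), (46, 1), (48, 3), (50, 0), (52, 0), (54, 0), (56, 0), (58, 0), (60, 0), (62, 0), (64, 0), (66, 1), (68, 1), (70, 3), (72, 3), (74, 2), (76, 0), (78, 3), (80, 2), (82, 0), (84, 0), (86, 0), (88, 0)]
```

{"op": "send_rows", "data": {
  "steps": [
    {"tx": 0,"ty": 0,"tz": 3,"roll": 0,"fingers": 1},
    {"tx": 0,"ty": 0,"tz": 5.5,"roll": 0,"fingers": 1},
    {"tx": 4,"ty": 0,"tz": 5.5,"roll": 0,"fingers": 1},
    {"tx": 8,"ty": 0,"tz": 5.5,"roll": 0,"fingers": 1},
    {"tx": 12,"ty": 0,"tz": 5.5,"roll": 0,"fingers": 1},
    {"tx": 15,"ty": 0,"tz": 5.5,"roll": 0,"fingers": 1},
    {"tx": 18,"ty": 0,"tz": 5.5,"roll": 0,"fingers": 1},
    {"tx": 20,"ty": 0,"tz": 5.5,"roll": 0,"fingers": 1},
    {"tx": 20,"ty": 0,"tz": 5.5,"roll": 0,"fingers": 1}
  ]
}}

```text
t: 9.2
eef_pos: [572.7, -65.2, 125.8]
ee_rot: [1.281, 1.161, -1.281]
ft_force: [-0.1, -0.7, -4.1]
grip_width: 22.8
```

Run:
```python
from h import *
go([573.3,-65,101],-5.6)
for c in ('side','top'):
    im,d=imaging.grab_frame(c); np.save(c+'5.npy',d); np.save(c+'5im.npy',im)
    a=im[170:255,200:300] if c=='side' else im[140:240,220:330]
    save(c+'5.png',cv2.resize(a,None,fx=7,fy=7,interpolation=cv2.INTER_CUBIC)[:600])
```

```text
TCP [572.7 -65.2 125.8] tooly heading -5.63 tool x [ 2.e-04  2.e-04 -1.e+00] q [-0.13  0.41  1.71  0.    1.02 -0.04] w 22.8 F [-0.1 -0.7 -4.1]
shift [24.8  0.5 -0.2] roll -0.027761683183115338
```

View pics/side5.png

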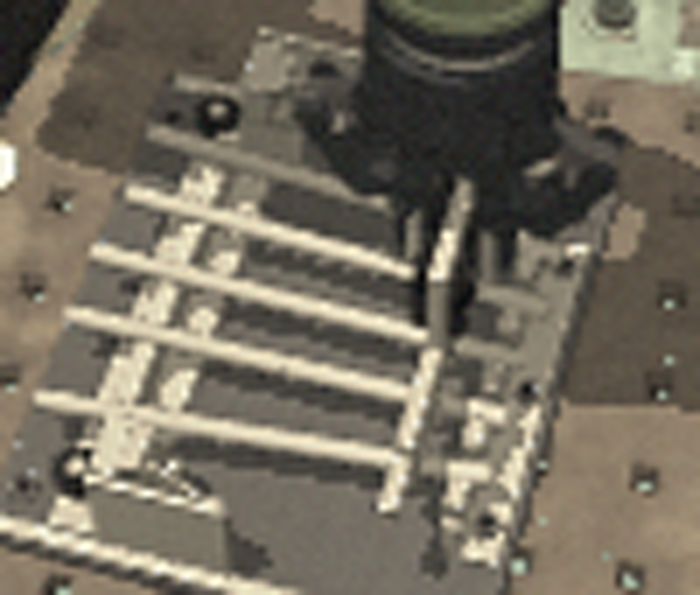

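{"op": "send_rows", "data": {
  "steps": [
    {"tx": 3,"ty": 0,"tz": 0,"roll": 0,"fingers": 1},
    {"tx": 6,"ty": 0,"tz": 0,"roll": 0,"fingers": 1},
    {"tx": 9,"ty": 0,"tz": 0,"roll": 0,"fingers": 1},
    {"tx": 12,"ty": 0,"tz": 0,"roll": 0,"fingers": 1},
    {"tx": 12,"ty": 0,"tz": 0,"roll": 0,"fingers": 1}
  ]
}}

```text
t: 9.93
eef_pos: [572.7, -65.2, 113.6]
ee_rot: [1.281, 1.161, -1.281]
ft_force: [-0.3, -0.7, -4.1]
grip_width: 23.3
```

{"op": "send_rows", "data": {
  "steps": [
    {"tx": 2,"ty": 0,"tz": 0,"roll": 0,"fingers": 1},
    {"tx": 4,"ty": 0,"tz": 0,"roll": 0,"fingers": 1},
    {"tx": 6,"ty": 0,"tz": 0,"roll": 0,"fingers": 1},
    {"tx": 6,"ty": 0,"tz": 0,"roll": 0,"fingers": 1}
  ]
}}

```text
t: 10.42
eef_pos: [573.0, -65.5, 107.8]
ee_rot: [1.281, 1.16, -1.281]
ft_force: [0.2, -1.2, -2.8]
grip_width: 23.0
```

{"op": "send_rows", "data": {
  "steps": [
    {"tx": 1,"ty": 0,"tz": 0,"roll": 0,"fingers": 1},
    {"tx": 2,"ty": 0,"tz": 0,"roll": 0,"fingers": 1},
    {"tx": 2,"ty": 0,"tz": 0,"roll": 0,"fingers": 1}
  ]
}}

```text
t: 10.8
eef_pos: [573.0, -65.6, 105.7]
ee_rot: [1.281, 1.16, -1.281]
ft_force: [0.4, -1.8, -3.7]
grip_width: 23.2
```

{"op": "send_rows", "data": {
  "steps": [
    {"tx": 1,"ty": 0,"tz": 0,"roll": 0,"fingers": 1},
    {"tx": 2,"ty": 0,"tz": 0,"roll": 0,"fingers": 1},
    {"tx": 2,"ty": 0,"tz": 0,"roll": 0,"fingers": 1}
  ]
}}

```text
t: 11.18
eef_pos: [573.0, -65.6, 103.5]
ee_rot: [1.281, 1.16, -1.281]
ft_force: [-0.4, -2.8, -4.1]
grip_width: 23.3
```

{"op": "send_rows", "data": {
  "steps": [
    {"tx": 1,"ty": 0,"tz": 0,"roll": 0,"fingers": 1},
    {"tx": 1,"ty": 0,"tz": 0,"roll": 0,"fingers": 1}
  ]
}}

```text
t: 11.42
eef_pos: [573.0, -65.7, 102.4]
ee_rot: [1.281, 1.16, -1.281]
ft_force: [0.4, -2.1, -3.6]
grip_width: 23.1
```

Run:
```python
from h import *
from fit import *
go([573.3,-65,101],-5.6)
for c,j in (('side',[520.54,-58.07,-.098]),('top',[521.58,-53.9,-.098])):
    im,d=imaging.grab_frame(c); np.save(c+'6.npy',d); np.save(c+'6im.npy',im)
    a=im[170:255,200:300] if c=='side' else im[140:240,220:330]
    save(c+'6.png',cv2.resize(a,None,fx=7,fy=7,interpolation=cv2.INTER_CUBIC)[:600])
    q=tojig(j,cloud(c,d)[d>0]); m=(q[:,2]>57)&(q[:,2]<80)&(abs(q[:,0]-52)<14)&(q[:,1]<-82)&(q[:,1]>-120); p=q[m]
    print(c,len(p),p.min(0),p.max(0),np.percentile(p[:,2],[50,80,90]))
```

```text
TCP [573.  -65.7 102.4] tooly heading -5.61 tool x [ 5.e-04 -7.e-04 -1.e+00] q [-0.13  0.43  1.74 -0.    0.97 -0.04] w 23.1 F [ 0.4 -2.1 -3.6]
shift [ 1.4  0.3 -0.7] roll -0.009544724832011298
side 34 [  49.82032334 -111.03567188   57.21881807] [ 58.14185032 -83.19341322  76.6583573 ] [64.66970113 68.13854482 69.16380365]
top 15 [  48.95389459 -108.41239646   58.93109804] [ 57.29708058 -99.84735291  66.0547006 ] [64.42178322 65.43546006 65.87332756]
```

View pics/side6.png

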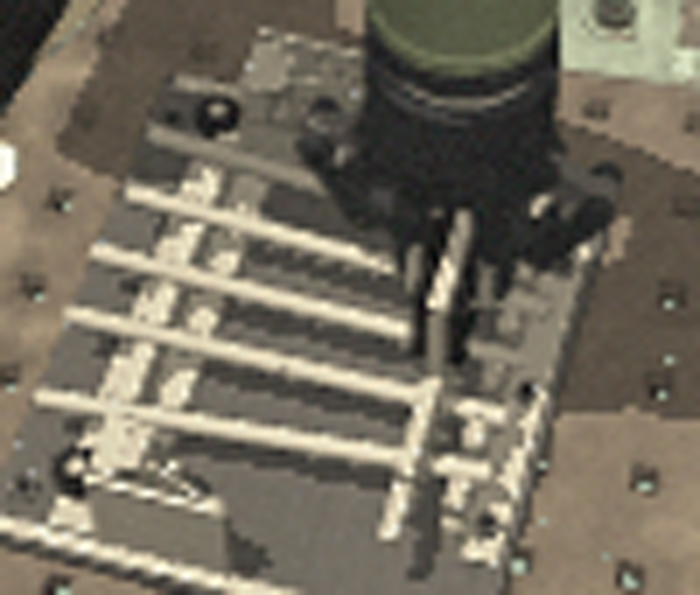

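{"op": "send_rows", "data": {
  "steps": [
    {"tx": 0,"ty": 0,"tz": 0.7,"roll": 0,"fingers": 1},
    {"tx": 0,"ty": -2,"tz": 0.7,"roll": 0,"fingers": 1},
    {"tx": 0,"ty": -5,"tz": 0.7,"roll": 0,"fingers": 1},
    {"tx": 0,"ty": -8,"tz": 0.7,"roll": 0,"fingers": 1},
    {"tx": 0,"ty": -11,"tz": 0.7,"roll": 0,"fingers": 1},
    {"tx": 0,"ty": -14,"tz": 0.7,"roll": 0,"fingers": 1}
  ]
}}

```text
t: 12.28
eef_pos: [559.1, -64.8, 102.6]
ee_rot: [1.281, 1.16, -1.28]
ft_force: [2.2, -0.2, -3.9]
grip_width: 23.6
```

Run:
```python
from h import *
go([573.3,-65,101],-5.6); print(state()['moment'])
```

```text
TCP [559.1 -64.8 102.6] tooly heading -5.62 tool x [ 1.3e-03 -4.0e-04 -1.0e+00] q [-0.14  0.41  1.78 -0.    0.95 -0.04] w 23.6 F [ 2.2 -0.2 -3.9]
shift [ 1.6 14.2 -1.2] roll -0.0193696445106184
[-0.01376162 -0.50012726 -0.02628759]
```

{"op": "send_rows", "data": {
  "steps": [
    {"tx": 0,"ty": -3,"tz": 0,"roll": 0,"fingers": 1},
    {"tx": 0,"ty": -6,"tz": 0,"roll": 0,"fingers": 1},
    {"tx": 0,"ty": -9,"tz": 0,"roll": 0,"fingers": 1},
    {"tx": 0,"ty": -12,"tz": 0,"roll": 0,"fingers": 1},
    {"tx": 0,"ty": -15,"tz": 0,"roll": 0,"fingers": 1},
    {"tx": 0,"ty": -18,"tz": 0,"roll": 0,"fingers": 1}
  ]
}}

```text
t: 13.02
eef_pos: [540.9, -63.0, 102.5]
ee_rot: [1.282, 1.16, -1.28]
ft_force: [2.4, 0.2, -4.5]
grip_width: 23.4
```

{"op": "send_rows", "data": {
  "steps": [
    {"tx": 0,"ty": -3,"tz": 0,"roll": 0,"fingers": 1},
    {"tx": 0,"ty": -6,"tz": 0,"roll": 0,"fingers": 1},
    {"tx": 0,"ty": -9,"tz": 0,"roll": 0,"fingers": 1},
    {"tx": 0,"ty": -12,"tz": 0,"roll": 0,"fingers": 1},
    {"tx": 0,"ty": -15,"tz": 0,"roll": 0,"fingers": 1}
  ]
}}

```text
t: 13.65
eef_pos: [525.7, -61.4, 102.5]
ee_rot: [1.282, 1.16, -1.28]
ft_force: [2.8, 0.1, -4.4]
grip_width: 23.1
```

Run:
```python
from h import *
from fit import *
go([573.3,-65,101],-5.6); print(state()['moment'])
for c,j in (('side',[520.54,-58.07,-.098]),('top',[521.58,-53.9,-.098])):
    im,d=imaging.grab_frame(c); np.save(c+'7.npy',d); np.save(c+'7im.npy',im)
    a=im[170:255,200:300] if c=='side' else im[140:240,220:330]
    save(c+'7.png',cv2.resize(a,None,fx=7,fy=7,interpolation=cv2.INTER_CUBIC)[:600])
    q=tojig(j,cloud(c,d)[d>0]); m=(q[:,2]>57)&(q[:,2]<80)&(abs(q[:,0]-20)<16)&(q[:,1]<-82)&(q[:,1]>-120); p=q[m]
    if len(p):print(c,len(p),p.min(0),p.max(0),np.percentile(p[:,2],[50,80,90]))
```

```text
TCP [525.7 -61.4 102.5] tooly heading -5.63 tool x [ 1.1e-03 -2.0e-04 -1.0e+00] q [-0.14  0.37  1.85 -0.    0.92 -0.04] w 23.1 F [ 2.8  0.1 -4.4]
shift [ 1.6 47.7 -1.1] roll -0.028102974413826587
[ 0.14352852 -0.50541799 -0.03571217]
side 28 [   4.09899055 -111.56784595   57.02995812] [ 10.85237168 -82.85223496  74.04705285] [64.30014244 67.90590757 69.55069832]
top 8 [   4.81626868 -108.54280362   63.65289441] [   8.60277384 -100.21252192   67.28422179] [65.06088572 66.10836853 66.75033439]
```

View pics/side7.png

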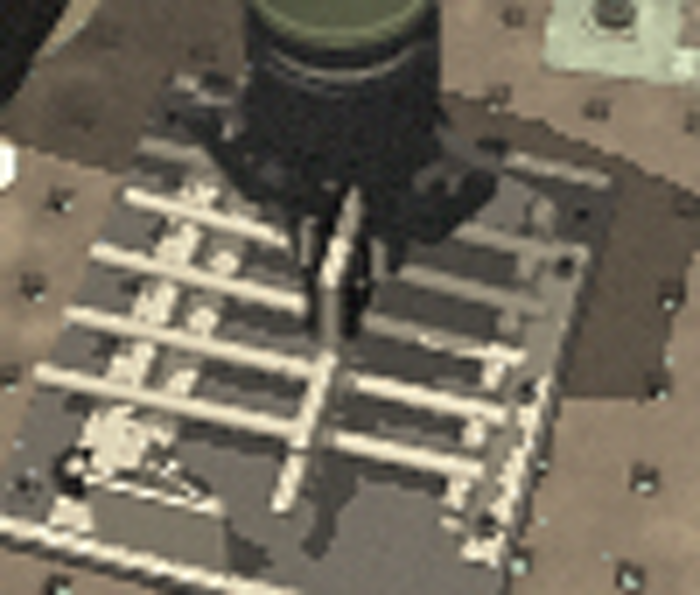

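View pics/top7.png

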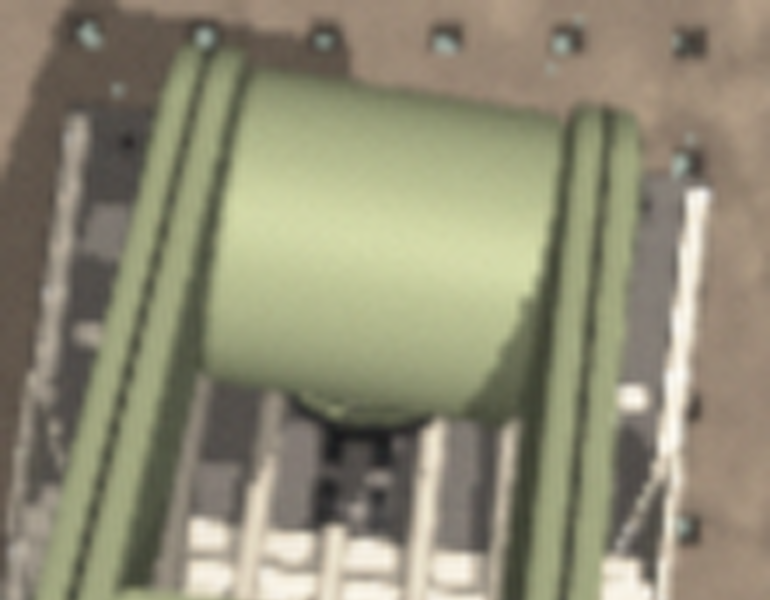

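Run:
```python
from h import *
from fit import *
d=np.load('top7.npy'); im=np.load('top7im.npy')
q=tojig([521.58,-53.9,-.098],cloud('top',d)[d>0])
for s in (1,-1):
    m=(q[:,2]>55)&(q[:,2]<75)&(abs(q[:,0]-6)<10)&(q[:,1]*s>82)&(q[:,1]*s<125); print(s,q[m].round(1).tolist())
q=tojig([521.58,-53.9,-.098],ray_z('top',[[230.7,187.5],[312.9,196.7]],65)); print(q)
# keepers in scene 0
d=np.load('top0.npy'); q=tojig([521.58,-53.9,-.098],cloud('top',d)[d>0])
for s in (1,-1):
    m=(q[:,2]>58)&(q[:,2]<90)&(abs(q[:,1])<130)&(q[:,1]*s>70)&(q[:,0]<20)&(q[:,0]>-100); k=q[m]
    for x in range(-90,10,6):
        a=k[(k[:,0]>=x)&(k[:,0]<x+6)]
        if len(a): print(s,x,len(a),a[:,1].min().round(1),a[:,1].max().round(1),np.median(a[:,2]).round(1))
```

```text
1 [[6.1, 109.8, 61.9], [6.2, 106.8, 64.8], [6.3, 103.9, 66.9], [6.7, 101.4, 65.9], [2.9, 108.8, 67.4], [3.3, 106.3, 66.5], [3.8, 103.8, 64.7], [4.1, 101.0, 65.9], [0.8, 109.2, 61.2], [0.6, 105.8, 67.5], [1.3, 103.6, 63.3], [1.2, 100.4, 68.2]]
-1 [[7.7, -100.2, 64.7], [8.0, -102.9, 64.5], [8.4, -105.6, 63.7], [8.6, -108.1, 65.5], [4.8, -100.3, 67.3], [5.2, -103.0, 66.5], [5.6, -105.7, 65.4], [6.1, -108.5, 63.7], [2.3, -100.8, 65.1], [2.9, -103.6, 62.9], [3.0, -106.0, 65.3], [3.7, -109.1, 61.1]]
[[   2.03125325  107.05973227   65.        ]
 [   4.7659151  -113.63211913   65.        ]]
1 -78 22 89.5 121.8 74.6
1 -72 30 89.5 122.9 74.4
1 -66 30 90.9 123.4 75.6
1 -60 17 91.2 123.8 75.6
1 -54 7 104.1 122.0 70.3
1 -48 9 107.5 123.1 76.0
1 -42 10 107.4 124.4 73.3
1 -36 7 111.7 122.0 68.0
1 -30 7 112.6 122.7 74.5
1 -24 11 114.2 123.7 73.1
1 -18 3 118.8 121.6 74.1
-1 -78 25 -124.1 -90.8 74.4
-1 -72 30 -123.9 -90.5 75.0
-1 -66 25 -123.8 -90.3 74.9
-1 -60 17 -125.1 -93.5 74.3
-1 -54 9 -125.0 -104.5 73.0
-1 -48 8 -123.7 -106.4 71.8
-1 -42 7 -123.2 -109.5 71.1
-1 -36 8 -124.8 -112.7 71.5
-1 -30 10 -124.6 -114.4 72.9
-1 -24 8 -123.9 -116.3 72.1
-1 -18 2 -123.3 -121.0 72.4
```

{"op": "send_rows", "data": {
  "steps": [
    {"tx": 0,"ty": -3,"tz": 0,"roll": 0.2,"fingers": 1},
    {"tx": 0,"ty": -6,"tz": 0,"roll": 0.3,"fingers": 1},
    {"tx": 0,"ty": -9,"tz": 0,"roll": 0.3,"fingers": 1},
    {"tx": 0,"ty": -12,"tz": 0,"roll": 0.3,"fingers": 1},
    {"tx": 0,"ty": -15,"tz": 0,"roll": 0.3,"fingers": 1},
    {"tx": 0,"ty": -17,"tz": 0,"roll": 0.3,"fingers": 1}
  ]
}}

```text
t: 14.5
eef_pos: [508.1, -59.7, 102.5]
ee_rot: [1.285, 1.159, -1.285]
ft_force: [1.4, 0.7, -4.1]
grip_width: 23.6
```

{"op": "send_rows", "data": {
  "steps": [
    {"tx": 0,"ty": -2,"tz": 0,"roll": 0,"fingers": 1},
    {"tx": 0,"ty": -4,"tz": 0,"roll": 0,"fingers": 1},
    {"tx": 0,"ty": -6,"tz": 0,"roll": 0,"fingers": 1},
    {"tx": 0,"ty": -8,"tz": 0,"roll": 0,"fingers": 1},
    {"tx": 0,"ty": -10,"tz": 0,"roll": 0,"fingers": 1}
  ]
}}

```text
t: 15.12
eef_pos: [497.9, -58.7, 102.5]
ee_rot: [1.285, 1.159, -1.285]
ft_force: [1.3, 1.2, -4.8]
grip_width: 23.4
```

Run:
```python
from h import *
go([573.3,-65,101],-5.6); print(state()['moment'])
```

```text
TCP [497.9 -58.7 102.5] tooly heading -5.92 tool x [-3.e-04 -1.e-04 -1.e+00] q [-0.14  0.33  1.92 -0.    0.9  -0.04] w 23.4 F [ 1.3  1.2 -4.8]
shift [ 1.4 75.6 -1.5] roll -0.3225234249307789
[ 0.10329238 -0.31070498 -0.04015416]
```

{"op": "send_rows", "data": {
  "steps": [
    {"tx": 0,"ty": -2,"tz": 0,"roll": 0,"fingers": 1},
    {"tx": 0,"ty": -4,"tz": 0,"roll": 0,"fingers": 1},
    {"tx": 0,"ty": -6,"tz": 0,"roll": 0,"fingers": 1},
    {"tx": 0,"ty": -8,"tz": 0,"roll": 0,"fingers": 1}
  ]
}}

```text
t: 15.62
eef_pos: [489.8, -57.8, 102.5]
ee_rot: [1.285, 1.159, -1.285]
ft_force: [1.4, 0.7, -3.6]
grip_width: 23.5
```

{"op": "send_rows", "data": {
  "steps": [
    {"tx": 0,"ty": -1.5,"tz": 0,"roll": 0,"fingers": 1},
    {"tx": 0,"ty": -3,"tz": 0,"roll": 0,"fingers": 1},
    {"tx": 0,"ty": -4.5,"tz": 0,"roll": 0,"fingers": 1},
    {"tx": 0,"ty": -6,"tz": 0,"roll": 0,"fingers": 1}
  ]
}}

```text
t: 16.12
eef_pos: [485.8, -57.5, 102.9]
ee_rot: [1.287, 1.155, -1.282]
ft_force: [7.2, -0.2, -6.0]
grip_width: 23.4
```

Run:
```python
from h import *
from fit import *
go([573.3,-65,101],-5.6); print(state()['moment'])
for c in ('side','top'):
    im,d=imaging.grab_frame(c); np.save(c+'8.npy',d); np.save(c+'8im.npy',im)
    a=im[170:255,190:290] if c=='side' else im[160:250,215:325]
    save(c+'8.png',cv2.resize(a,None,fx=6.5,fy=6.5,interpolation=cv2.INTER_CUBIC)[:600])
```

```text
TCP [485.8 -57.5 102.9] tooly heading -5.92 tool x [ 4.6e-03 -7.0e-04 -1.0e+00] q [-0.14  0.31  1.94 -0.    0.88 -0.04] w 23.4 F [ 7.2 -0.2 -6. ]
shift [ 2.3 87.8 -1.5] roll -0.3235694616059277
[ 0.00640177 -1.49999289 -0.01212628]
```

View pics/side8.png

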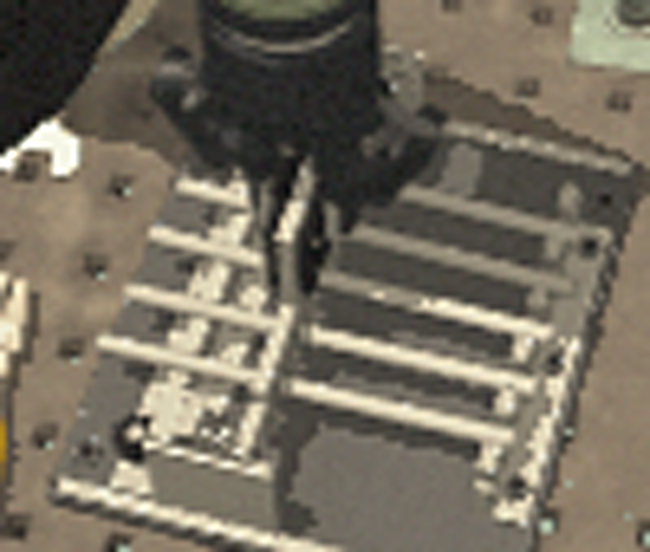

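View pics/top8.png

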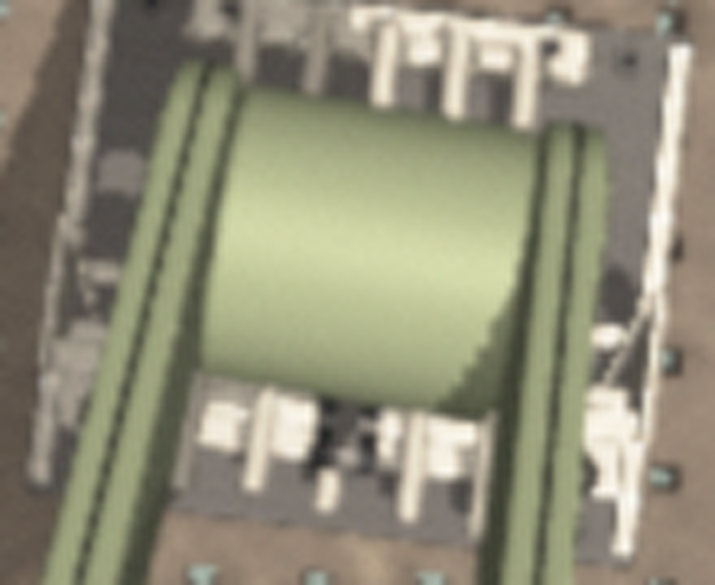

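{"op": "send_rows", "data": {
  "steps": [
    {"tx": 0,"ty": -2.5,"tz": 0,"roll": 0,"fingers": 1},
    {"tx": 0,"ty": -3.5,"tz": 0,"roll": 0,"fingers": 1},
    {"tx": 0,"ty": -4.5,"tz": 0,"roll": 0,"fingers": 1}
  ]
}}

```text
t: 16.6
eef_pos: [484.2, -57.3, 103.6]
ee_rot: [1.29, 1.149, -1.277]
ft_force: [7.6, -0.1, -7.2]
grip_width: 23.0
```

Run:
```python
from h import *
go([573.3,-65,101],-5.6); print(state()['moment'])
```

```text
TCP [484.2 -57.3 103.6] tooly heading -5.94 tool x [ 0.0112 -0.0015 -0.9999] q [-0.14  0.3   1.95  0.    0.87 -0.04] w 23.0 F [ 7.6 -0.1 -7.2]
shift [ 3.6 89.4 -1.6] roll -0.3442616999706729
[-0.00430418 -1.61206059 -0.00878503]
```

{"op": "send_rows", "data": {
  "steps": [
    {"tx": 0.3,"ty": -2.5,"tz": 0,"roll": 0,"fingers": 1},
    {"tx": 0.6,"ty": -3.5,"tz": 0,"roll": 0,"fingers": 1},
    {"tx": 0.8,"ty": -4.5,"tz": 0,"roll": 0,"fingers": 1},
    {"tx": 0.8,"ty": -5.5,"tz": 0,"roll": 0,"fingers": 1}
  ]
}}

```text
t: 17.1
eef_pos: [482.3, -57.2, 103.9]
ee_rot: [1.294, 1.143, -1.271]
ft_force: [7.0, 0.3, -4.3]
grip_width: 23.2
```

Run:
```python
from h import *
go([573.3,-65,101],-5.6); print(state()['moment'])
```

```text
TCP [482.3 -57.2 103.9] tooly heading -5.96 tool x [ 0.0196 -0.0024 -0.9998] q [-0.14  0.3   1.96  0.    0.86 -0.04] w 23.2 F [ 7.   0.3 -4.3]
shift [ 4.7 91.3 -1.7] roll -0.3630720025417702
[ 0.048103   -1.64255859 -0.04420033]
```

{"op": "send_rows", "data": {
  "steps": [
    {"tx": 0.3,"ty": -3,"tz": 0,"roll": 0,"fingers": 1},
    {"tx": 0.6,"ty": -4.5,"tz": 0,"roll": 0,"fingers": 1},
    {"tx": 0.8,"ty": -6,"tz": 0,"roll": 0,"fingers": 1},
    {"tx": 1,"ty": -7.5,"tz": 0,"roll": 0,"fingers": 1},
    {"tx": 1,"ty": -9,"tz": 0,"roll": 0,"fingers": 1}
  ]
}}

```text
t: 17.73
eef_pos: [477.3, -56.7, 104.1]
ee_rot: [1.298, 1.135, -1.265]
ft_force: [7.2, 0.4, -4.9]
grip_width: 23.5
```

Run:
```python
from h import *
from fit import *
go([573.3,-65,101],-5.6); print(state()['moment'])
for c in ('side','top'):
    im,d=imaging.grab_frame(c); np.save(c+'9.npy',d); np.save(c+'9im.npy',im)
    a=im[190:255,190:260] if c=='side' else im[160:250,215:325]
    save(c+'9.png',cv2.resize(a,None,fx=8 if c=='side' else 6.5,fy=8 if c=='side' else 6.5,interpolation=cv2.INTER_CUBIC)[:600])
    if c=='top': j=[521.58,-53.9,-.098]
    else: j=[520.54,-58.07-2.5,-.098]
    q=tojig(j,cloud(c,d)[d>0])
    for s in (1,-1):
        m=(q[:,2]>55)&(q[:,2]<80)&(q[:,0]<-20)&(q[:,0]>-60)&(q[:,1]*s>82)&(q[:,1]*s<112); print(c,s,q[m].round(1).tolist()[:30])
```

```text
TCP [477.3 -56.7 104.1] tooly heading -5.98 tool x [ 0.029  -0.0035 -0.9996] q [-0.14  0.29  1.98  0.    0.85 -0.04] w 23.5 F [ 7.2  0.4 -4.9]
shift [ 5.9 96.2 -1.8] roll -0.38011356873420254
[-0.01016551 -1.7448382  -0.04053301]
side 1 [[-39.2, 111.7, 71.7], [-38.2, 108.0, 65.9], [-37.6, 105.8, 63.4], [-37.6, 83.7, 65.2], [-37.4, 82.4, 61.3]]
side -1 [[-59.2, -91.6, 73.4], [-56.1, -91.1, 74.0], [-43.4, -83.5, 66.9], [-40.1, -83.6, 68.8], [-57.5, -96.0, 75.8], [-45.6, -86.7, 65.2], [-42.7, -85.9, 65.3], [-39.8, -85.0, 65.1], [-37.5, -83.1, 62.9], [-59.8, -99.1, 73.8], [-57.0, -98.1, 73.4], [-45.5, -87.9, 61.0], [-40.8, -91.0, 69.0], [-38.4, -89.0, 66.6], [-58.7, -102.1, 73.5], [-55.7, -101.6, 74.0], [-42.7, -94.7, 68.3], [-40.1, -93.3, 67.2], [-38.7, -89.3, 60.6], [-56.6, -107.3, 77.7], [-45.8, -96.2, 63.2], [-42.0, -97.3, 67.0], [-39.0, -96.6, 67.4], [-37.9, -92.0, 59.6], [-59.7, -108.7, 72.3], [-55.3, -110.9, 78.6], [-44.1, -100.7, 65.7], [-41.0, -100.3, 66.7], [-38.4, -98.8, 65.3], [-58.9, -111.3, 71.0]]
top 1 [[-35.2, 111.7, 67.8], [-37.8, 111.6, 65.7], [-40.9, 109.6, 79.6], [-40
[... 485 characters left out ...]
, 62.4], [-51.0, 109.6, 67.6], [-50.5, 107.8, 60.7], [-53.3, 107.0, 64.4], [-56.8, 110.6, 76.0]]
top -1 [[-40.6, -100.2, 67.7], [-40.4, -102.7, 69.2], [-39.9, -105.5, 66.7], [-39.7, -108.0, 68.1], [-43.2, -100.8, 64.6], [-42.9, -103.2, 67.2], [-42.6, -105.8, 67.5], [-42.2, -108.5, 66.1], [-45.9, -100.8, 68.2], [-45.4, -103.9, 62.8], [-45.2, -106.0, 68.5], [-44.9, -108.7, 67.9], [-44.5, -111.4, 66.7], [-47.2, -110.0, 57.6], [-47.2, -111.7, 66.6], [-50.1, -109.4, 66.6], [-52.8, -109.5, 68.3], [-56.8, -98.9, 73.6], [-56.5, -101.4, 74.2], [-56.2, -104.0, 74.3], [-55.5, -108.1, 59.4], [-55.4, -109.8, 68.3], [-59.4, -99.1, 74.4], [-58.8, -104.2, 75.3], [-58.5, -106.5, 78.2], [-58.2, -109.3, 76.6]]
```

View pics/side9.png

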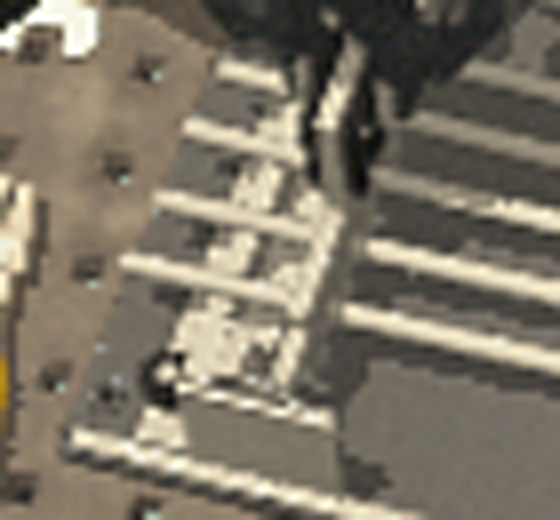

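View pics/top9.png

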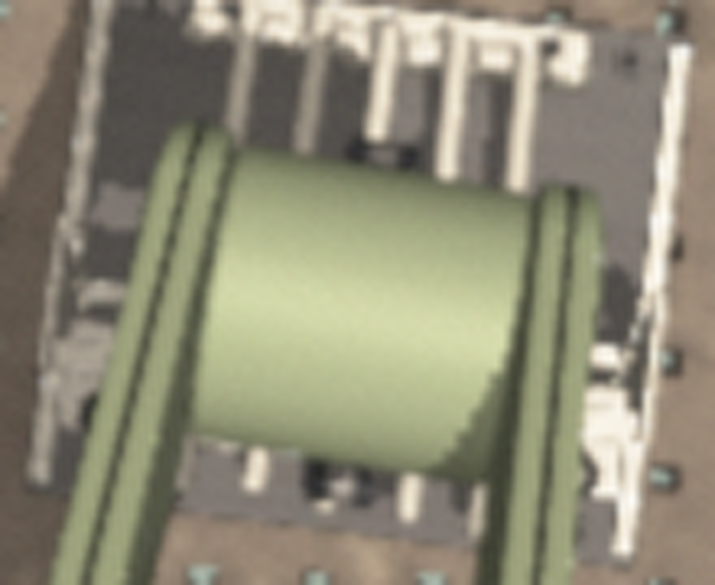

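{"op": "send_rows", "data": {
  "steps": [
    {"tx": 0.5,"ty": -3,"tz": 0,"roll": 0,"fingers": 1},
    {"tx": 1,"ty": -4.5,"tz": 0,"roll": 0,"fingers": 1},
    {"tx": 1.5,"ty": -6,"tz": 0,"roll": 0,"fingers": 1},
    {"tx": 2,"ty": -7.5,"tz": 0,"roll": 0,"fingers": 1},
    {"tx": 2.5,"ty": -9,"tz": 0,"roll": 0,"fingers": 1},
    {"tx": 2.5,"ty": -10.5,"tz": 0,"roll": 0,"fingers": 1}
  ]
}}

```text
t: 18.58
eef_pos: [470.3, -56.1, 102.7]
ee_rot: [1.301, 1.128, -1.259]
ft_force: [8.2, -1.3, -3.2]
grip_width: 23.2
```

Run:
```python
from h import *
from fit import *
go([573.3,-65,101],-5.6); print(state()['moment'])
```

```text
TCP [470.3 -56.1 102.7] tooly heading -5.99 tool x [ 0.037  -0.0045 -0.9993] q [-0.14  0.27  2.    0.    0.83 -0.04] w 23.2 F [ 8.2 -1.3 -3.2]
shift [  5.6 103.3  -1.9] roll -0.3935844443769554
[ 0.07395975 -1.52748176 -0.07779394]
```

{"op": "send_rows", "data": {
  "steps": [
    {"tx": 0.3,"ty": -3,"tz": 0,"roll": 0,"fingers": 1},
    {"tx": 0.5,"ty": -4.5,"tz": 0,"roll": 0,"fingers": 1},
    {"tx": 0.7,"ty": -6,"tz": 0,"roll": 0,"fingers": 1},
    {"tx": 0.7,"ty": -7.5,"tz": 0,"roll": 0,"fingers": 1},
    {"tx": 0.7,"ty": -8.5,"tz": 0,"roll": 0,"fingers": 1}
  ]
}}

```text
t: 19.2
eef_pos: [464.1, -55.5, 102.7]
ee_rot: [1.303, 1.124, -1.255]
ft_force: [5.1, -0.0, -3.6]
grip_width: 23.3
```

Run:
```python
from h import *
from fit import *
go([573.3,-65,101],-5.6); print(state()['moment'])
c='top'
im,d=imaging.grab_frame(c); np.save(c+'10.npy',d); np.save(c+'10im.npy',im)
save('top10.png',cv2.resize(im[160:250,215:325],None,fx=6.5,fy=6.5,interpolation=cv2.INTER_CUBIC))
q=tojig([521.58,-53.9,-.098],cloud(c,d)[d>0])
for s in (1,-1):
    m=(q[:,2]>55)&(q[:,2]<80)&(q[:,0]<-20)&(q[:,0]>-70)&(q[:,1]*s>82)&(q[:,1]*s<114); print(c,s,q[m].round(1).tolist()[:50])
```

```text
TCP [464.1 -55.5 102.7] tooly heading -6.0 tool x [ 0.0423 -0.0052 -0.9991] q [-0.14  0.26  2.02  0.    0.82 -0.04] w 23.3 F [ 5.1 -0.  -3.6]
shift [  6.3 109.5  -2. ] roll -0.40461975608783973
[ 0.05413214 -1.14231962  0.02467999]
top 1 [[-21.8, 113.9, 64.4], [-34.7, 113.1, 56.3], [-37.4, 112.7, 57.0], [-41.2, 112.4, 78.0], [-40.4, 111.3, 65.4], [-43.5, 113.2, 69.2], [-42.8, 111.6, 59.8], [-46.2, 112.4, 72.3], [-45.5, 111.4, 59.0], [-48.3, 110.6, 62.6], [-50.9, 110.3, 61.7], [-53.6, 109.7, 64.1], [-53.3, 107.0, 64.7], [-53.0, 104.1, 66.5], [-52.6, 101.6, 65.8], [-52.4, 98.5, 69.3], [-51.9, 96.3, 65.4], [-51.6, 93.7, 65.1], [-56.8, 110.7, 74.7], [-56.5, 107.9, 76.7], [-56.2, 105.2, 76.9], [-55.6, 103.6, 67.8], [-55.3, 101.0, 67.2], [-54.9, 98.6, 65.7], [-54.6, 95.7, 67.3], [-54.3, 93.0, 68.0], [-59.4, 110.2, 76.0], [-59.2, 107.2, 79.5], [-58.7, 105.1, 75.1], [-58.5, 102.1, 78.2], [-58.1, 99.6, 77.3], [-57.8, 97.1, 75.9], [-57.4, 94.5, 76.0], [-57.1, 91.7, 77.7], [-62.4, 112.7, 74.7], [-62.1, 109.4, 79.9], [-61.7, 107.3, 75.9], [-61.4, 104.2, 79.6], [-61.1, 101.8, 77.8], [-60.8, 99.1,
[... 606 characters left out ...]
110.3, 64.2], [-55.1, -112.4, 68.4], [-59.4, -99.2, 73.8], [-59.1, -101.7, 74.0], [-58.8, -104.0, 77.9], [-58.5, -106.4, 79.0], [-58.1, -109.4, 75.4], [-57.9, -111.6, 79.3], [-62.0, -99.3, 75.4], [-61.6, -102.3, 71.3], [-61.3, -104.9, 71.9], [-61.0, -107.2, 74.3], [-60.8, -109.4, 78.2], [-60.4, -112.2, 76.5], [-64.6, -99.7, 74.4], [-64.3, -102.1, 76.8], [-63.9, -105.1, 72.2], [-63.7, -107.2, 77.7], [-63.3, -110.1, 74.7], [-63.0, -112.6, 75.3], [-67.2, -100.1, 73.5], [-66.9, -102.9, 71.6], [-66.3, -107.6, 76.9], [-65.9, -110.5, 73.8], [-65.6, -112.8, 76.0], [-69.8, -100.4, 74.2], [-69.5, -103.0, 74.1], [-69.2, -105.4, 75.2], [-68.8, -108.2, 73.5], [-68.5, -110.6, 75.8], [-68.2, -113.2, 75.1]]
```

View pics/top10.png

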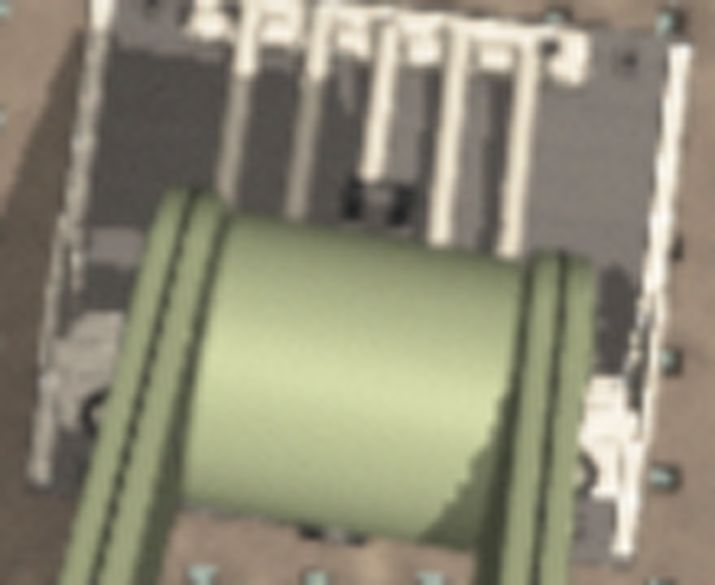

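{"op": "send_rows", "data": {
  "steps": [
    {"tx": 0.2,"ty": -2.5,"tz": 0,"roll": 0,"fingers": 1},
    {"tx": 0.4,"ty": -3.5,"tz": 0,"roll": 0,"fingers": 1},
    {"tx": 0.4,"ty": -4.5,"tz": 0,"roll": 0,"fingers": 1},
    {"tx": 0.4,"ty": -5.5,"tz": 0,"roll": 0,"fingers": 1}
  ]
}}

```text
t: 19.75
eef_pos: [459.4, -55.0, 102.4]
ee_rot: [1.304, 1.122, -1.254]
ft_force: [6.0, -0.8, -4.2]
grip_width: 23.3
```

Run:
```python
from h import *
go([573.3,-65,101],-5.6); print(state()['moment'])
```

```text
TCP [459.4 -55.  102.4] tooly heading -6.01 tool x [ 0.0446 -0.0055 -0.999 ] q [-0.14  0.26  2.03  0.    0.81 -0.04] w 23.3 F [ 6.  -0.8 -4.2]
shift [  6.6 114.1  -2. ] roll -0.40625137867635885
[ 4.76312267e-02 -1.12725126e+00 -7.63156141e-04]
```

{"op": "send_rows", "data": {
  "steps": [
    {"tx": 0,"ty": -2,"tz": 0,"roll": 0,"fingers": 1},
    {"tx": 0.1,"ty": -3,"tz": 0,"roll": 0,"fingers": 1},
    {"tx": 0.1,"ty": -4,"tz": 0,"roll": 0,"fingers": 1}
  ]
}}

```text
t: 20.12
eef_pos: [458.1, -54.9, 102.7]
ee_rot: [1.307, 1.117, -1.249]
ft_force: [9.9, -0.2, -9.7]
grip_width: 23.3
```

Run:
```python
from h import *
from fit import *
go([573.3,-65,101],-5.6); print(state()['moment'])
for c in ('side','top'):
    im,d=imaging.grab_frame(c); np.save(c+'11.npy',d); np.save(c+'11im.npy',im)
    a=im[190:255,190:260] if c=='side' else im[160:250,215:325]
    save(c+'11.png',cv2.resize(a,None,fx=8 if c=='side' else 6.5,fy=8 if c=='side' else 6.5,interpolation=cv2.INTER_CUBIC)[:600])
```

```text
TCP [458.1 -54.9 102.7] tooly heading -6.0 tool x [ 0.0509 -0.0063 -0.9987] q [-0.15  0.25  2.04  0.    0.8  -0.04] w 23.3 F [ 9.9 -0.2 -9.7]
shift [  7.6 115.4  -2. ] roll -0.40273208550084405
[ 0.04283019 -2.05884026  0.07710172]
```

View pics/side11.png

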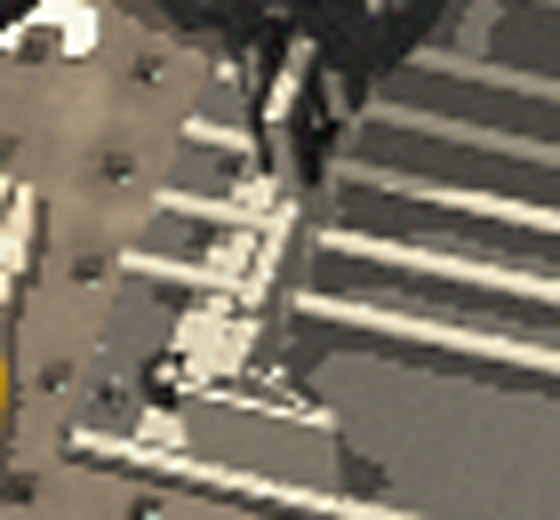

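View pics/top11.png

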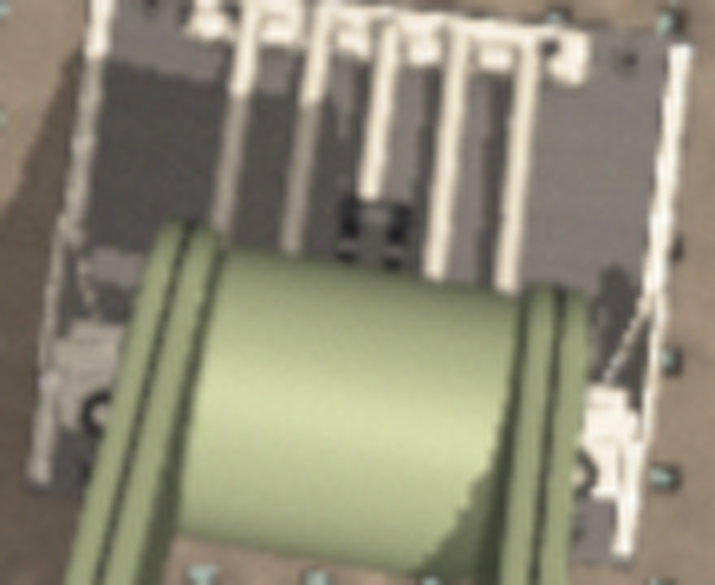

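Run:
```python
from h import *
from fit import *
j=[521.58,-53.9,-.098]
for n in ('0','10','11'):
    d=np.load(f'top{n}.npy'); q=tojig(j,cloud('top',d)[d>0])
    for s in (1,-1):
        r=[]
        for x in range(-56,-16,4):
            a=q[(q[:,0]>=x)&(q[:,0]<x+4)&(q[:,2]>55)&(q[:,2]<85)&(q[:,1]*s>96)&(q[:,1]*s<130)]
            r.append((x,round((a[:,1]*s).min(),1)) if len(a) else (x,None))
        print(n,s,r)
im0=np.load('top0im.npy');ims=[np.load(f'top{n}im.npy') for n in ('0','10','11')]
A=[cv2.resize(i[190:230,215:240],None,fx=7,fy=7,interpolation=cv2.INTER_CUBIC) for i in ims]
B=[cv2.resize(i[195:235,300:325],None,fx=7,fy=7,interpolation=cv2.INTER_CUBIC) for i in ims]
save('leaf.png',np.vstack([np.hstack(A),np.hstack(B)]))
```

```text
0 1 [(-56, np.float64(104.1)), (-52, np.float64(104.7)), (-48, np.float64(106.1)), (-44, np.float64(107.4)), (-40, np.float64(109.5)), (-36, np.float64(111.7)), (-32, np.float64(112.6)), (-28, np.float64(113.4)), (-24, np.float64(114.3)), (-20, np.float64(114.2))]
0 -1 [(-56, np.float64(104.5)), (-52, np.float64(106.7)), (-48, np.float64(106.4)), (-44, np.float64(108.7)), (-40, np.float64(109.5)), (-36, np.float64(112.7)), (-32, np.float64(114.4)), (-28, np.float64(115.1)), (-24, np.float64(115.2)), (-20, np.float64(115.0))]
10 1 [(-56, np.float64(98.5)), (-52, np.float64(96.3)), (-48, np.float64(111.4)), (-44, np.float64(111.3)), (-40, np.float64(112.7)), (-36, np.float64(113.1)), (-32, np.float64(114.8)), (-28, np.float64(115.3)), (-24, np.float64(113.9)), (-20, np.float64(114.1))]
10 -1 [(-56, np.float64(99.5)), (-52, np.float64(101.9)), (-48, np.float64(112.3)), (-44, np.float64(112.6)), (-40, np.float64(113.3)), (-36, np.float64(114.2)), (-32, np.float64(115.4)), (-28, np.float64(115.6)), (-24, np.float64(116.3)), (-20, np.float64(114.9))]
11 1 [(-56, np.float64(103.7)), (-52, np.float64(104.9)), (-48, np.float64(105.5)), (-44, np.float64(107.5)), (-40, np.float64(109.7)), (-36, np.float64(111.7)), (-32, np.float64(112.7)), (-28, np.float64(113.7)), (-24, np.float64(114.4)), (-20, np.float64(114.4))]
11 -1 [(-56, np.float64(104.5)), (-52, np.float64(106.8)), (-48, np.float64(106.4)), (-44, np.float64(108.8)), (-40, np.float64(109.4)), (-36, np.float64(113.0)), (-32, np.float64(113.0)), (-28, np.float64(115.4)), (-24, np.float64(115.4)), (-20, np.float64(118.5))]
```

View pics/leaf.png

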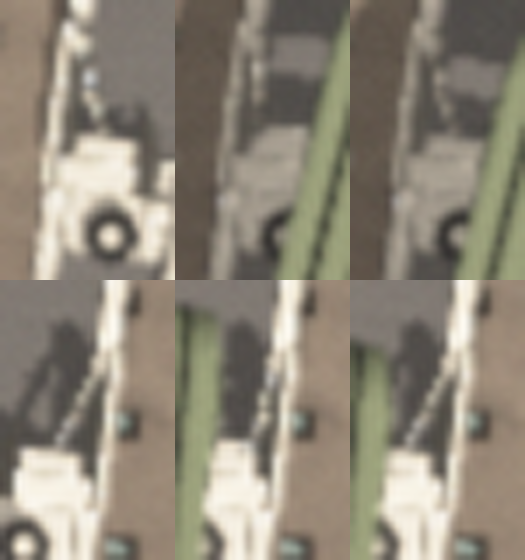

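{"op": "send_rows", "data": {
  "steps": [
    {"tx": 0.3,"ty": -0.6,"tz": 0,"roll": 0,"fingers": 1},
    {"tx": 0.3,"ty": -0.6,"tz": 0,"roll": 0,"fingers": 1},
    {"tx": 0.3,"ty": -0.6,"tz": 0,"roll": 0,"fingers": 1}
  ],
  "force": 20
}}

```text
t: 20.6
eef_pos: [458.2, -54.9, 102.6]
ee_rot: [1.307, 1.116, -1.248]
ft_force: [5.3, -0.4, -3.9]
grip_width: 23.2
```

Run:
```python
from h import *
go([573.3,-65,101],-5.6); print(state()['moment'])
```

```text
TCP [458.2 -54.9 102.6] tooly heading -5.99 tool x [ 0.0525 -0.0065 -0.9986] q [-0.14  0.25  2.04  0.    0.8  -0.04] w 23.2 F [ 5.3 -0.4 -3.9]
shift [  7.7 115.3  -2. ] roll -0.3944577122135797
[ 0.09050794 -1.05901762  0.03968518]
```

{"op": "send_rows", "data": {
  "steps": [
    {"tx": 0,"ty": 0,"tz": 0,"roll": 0,"fingers": 0.7},
    {"tx": 0,"ty": 0,"tz": 0,"roll": 0,"fingers": 0.66},
    {"tx": 0,"ty": 0,"tz": 0,"roll": 0,"fingers": 0.6},
    {"tx": 0,"ty": 0,"tz": 0,"roll": 0,"fingers": 0.5},
    {"tx": 0,"ty": 0,"tz": 0,"roll": 0,"fingers": 0.45},
    {"tx": 0,"ty": 0,"tz": 0,"roll": 0,"fingers": 0.4}
  ]
}}

```text
t: 21.35
eef_pos: [458.1, -54.9, 102.6]
ee_rot: [1.307, 1.116, -1.248]
ft_force: [0.2, 0.4, 1.1]
grip_width: 51.1
```

Run:
```python
from h import *
go([573.3,-65,101],-5.6); print(state()['moment'])
for c in ('side','top'):
    im,d=imaging.grab_frame(c); np.save(c+'12.npy',d); np.save(c+'12im.npy',im)
    a=im[160:255,190:290] if c=='side' else im[160:250,215:325]
    save(c+'12.png',cv2.resize(a,None,fx=6,fy=6,interpolation=cv2.INTER_CUBIC)[:600])
```

```text
TCP [458.1 -54.9 102.6] tooly heading -6.0 tool x [ 0.0523 -0.0065 -0.9986] q [-0.15  0.25  2.04  0.    0.8  -0.04] w 51.1 F [0.2 0.4 1.1]
shift [  7.7 115.4  -2. ] roll -0.39631475584542386
[ 0.00086901 -0.02025243  0.04096718]
```

View pics/side12.png

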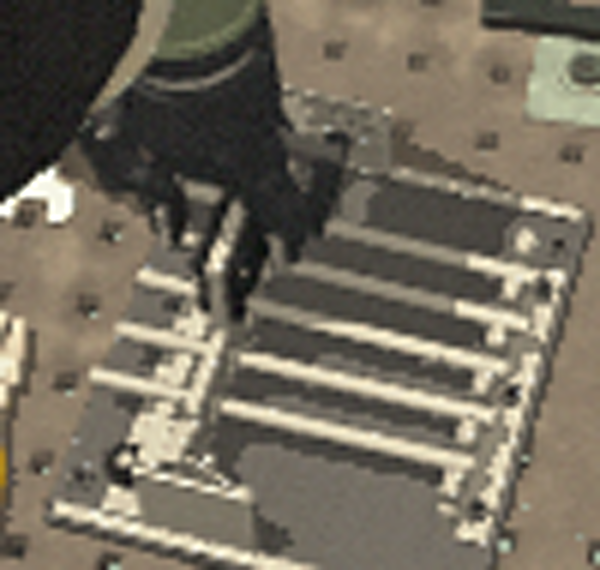

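{"op": "send_rows", "data": {
  "steps": [
    {"tx": -5,"ty": 0.3,"tz": 0,"roll": 0,"fingers": 0.4},
    {"tx": -15,"ty": 0.8,"tz": 0,"roll": 0,"fingers": 0.4},
    {"tx": -30,"ty": 1.6,"tz": 0,"roll": 0,"fingers": 0.4},
    {"tx": -50,"ty": 2.6,"tz": 0,"roll": 0,"fingers": 0.4},
    {"tx": -75,"ty": 4,"tz": 0,"roll": 0,"fingers": 0.4},
    {"tx": -100,"ty": 5,"tz": 0,"roll": 0,"fingers": 0.4},
    {"tx": -130,"ty": 6,"tz": 0,"roll": 0,"fingers": 0.4},
    {"tx": -130,"ty": 6,"tz": 0,"roll": 0,"fingers": 0.4}
  ]
}}

```text
t: 22.45
eef_pos: [458.7, -54.9, 235.6]
ee_rot: [1.31, 1.111, -1.243]
ft_force: [-0.5, 0.2, -0.9]
grip_width: 51.3
```

Run:
```python
from h import *
go([300,-400,240])
```

```text
TCP [458.7 -54.9 235.6] tooly heading -5.99 tool x [ 0.0585 -0.0074 -0.9983] q [-0.14  0.11  1.84  0.    1.14 -0.04] w 51.3 F [-0.5  0.2 -0.9]
shift [ -11.1 -121.3  359.8] roll None
```

Move away from the view of the cameras.

{"op": "send_rows", "data": {
  "steps": [
    {"tx": -1,"ty": -15,"tz": 45,"roll": 0,"fingers": 0.4},
    {"tx": -3,"ty": -30,"tz": 90,"roll": 0,"fingers": 0.4},
    {"tx": -5,"ty": -45,"tz": 135,"roll": 0,"fingers": 0.4},
    {"tx": -7,"ty": -60,"tz": 180,"roll": 0,"fingers": 0.4},
    {"tx": -8,"ty": -75,"tz": 225,"roll": 0,"fingers": 0.4},
    {"tx": -10,"ty": -90,"tz": 270,"roll": 0,"fingers": 0.4},
    {"tx": -11,"ty": -105,"tz": 315,"roll": 0,"fingers": 0.4},
    {"tx": -11,"ty": -120,"tz": 360,"roll": 0,"fingers": 0.4},
    {"tx": -11,"ty": -120,"tz": 360,"roll": 0,"fingers": 0.4}
  ]
}}

```text
t: 23.58
eef_pos: [299.8, -402.2, 238.7]
ee_rot: [1.313, 1.111, -1.247]
ft_force: [0.9, 1.4, 0.2]
grip_width: 51.2
```

Run:
```python
from h import *
from fit import *
for c in ('side','top'):
    im,d=imaging.grab_frame(c); np.save(c+'13.npy',d); np.save(c+'13im.npy',im)
    a=im[160:260,190:300] if c=='side' else im[150:255,215:330]
    save(c+'13.png',cv2.resize(a,None,fx=5.7,fy=5.7,interpolation=cv2.INTER_CUBIC)[:600])
C=load(13); fitjig(C)
for c,j in (('top',[521.58,-53.9,-.098]),):
    P,d=C[c]; q=tojig(j,P[d>0])
    for k in range(5):
        y0=-60+30*k
        e=q[(q[:,2]>44)&(q[:,2]<53)&(abs(q[:,1]-y0)<9)&(q[:,0]<68)&(q[:,0]>-40)]
        f=np.polyfit(e[:,0]-75,e[:,1],1); b=q[(q[:,2]>40)&(q[:,2]<53)&(abs(q[:,1]-y0)<5)&(q[:,0]>-130)&(q[:,0]<120)]
        print('bar',k+1,f.round(3),len(e),'ends',b[:,0].min().round(1),b[:,0].max().round(1))
    m=(q[:,2]>57)&(q[:,2]<72)&(abs(q[:,1])<82)&(abs(q[:,1])>36)&(q[:,0]<-45)&(q[:,0]>-80); p=q[m]
    print('comb plate',p.mean(0),np.polyfit(p[:,1],p[:,0],1))
    for z in range(56,140,8):
        p=q[(q[:,2]>z)&(q[:,2]<z+8)&(abs(q[:,1])<80)&(q[:,0]<-40)&(q[:,0]>-85)]
        if len(p): print(z,len(p),p.mean(0).round(1),p.min(0).round(1),p.max(0).round(1))
    for s in (1,-1):
        r=[]
        for x in range(-56,-16,4):
            a=q[(q[:,0]>=x)&(q[:,0]<x+4)&(q[:,2]>55)&(q[:,2]<85)&(q[:,1]*s>96)&(q[:,1]*s<130)]
            r.append(round((a[:,1]*s).min(),1) if len(a) else None)
        print(s,r)
```

```text
top [ 5.21589e+02 -5.41720e+01 -9.80000e-02] 533.7011760745629
side [ 5.20626e+02 -5.79910e+01 -9.80000e-02] 466.8250562859038
both [ 5.21237e+02 -5.54350e+01 -9.80000e-02] 1042.2558246211365
bar 1 [ 2.000e-02 -5.915e+01] 138 ends -123.1 81.2
bar 2 [ 1.5000e-02 -2.9752e+01] 141 ends -119.3 84.9
bar 3 [-0.008 -0.462] 141 ends -118.4 85.0
bar 4 [-1.2000e-02  2.8628e+01] 140 ends -113.8 89.5
bar 5 [-1.8000e-02  5.8201e+01] 136 ends -117.1 86.1
comb plate [-58.72824816  14.86410845  70.23234082] [-3.05552959e-02 -5.82740709e+01]
56 1 [-63.6  41.2  61. ] [-63.6  41.2  61. ] [-63.6  41.2  61. ]
64 8 [-58.1  11.6  71.4] [-63.5 -75.3  70.8] [-55.8  73.2  71.7]
72 89 [-59.9   0.2  74.7] [-63.7 -78.4  72. ] [-55.7  78.7  79.6]
88 1 [-72.   20.4  92.8] [-72.   20.4  92.8] [-72.   20.4  92.8]
96 1 [-63.6  34.2 100.9] [-63.6  34.2 100.9] [-63.6  34.2 100.9]
104 1 [-71.5  14.8 111.7] [-71.5  14.8 111.7] [-71.5  14.8 111.7]
112 1 [-71.5  -5.6 117.7] [-71.5  -5.6 117.7] [-71.5  -5.6 117.7]
120 30 [-58.1   3.1 126.6] [-71.8 -33.  121.8] [-47.1  32.7 127.9]
128 237 [-59.7  -1.5 131.3] [-71.5 -37.  128. ] [-47.7  33.7 135.9]
136 2 [-58.5  -1.5 136.4] [-60.4 -26.1 136.2] [-56.7  23.1 136.6]
1 [np.float64(104.2), np.float64(104.6), np.float64(105.8), np.float64(107.4), np.float64(109.9), np.float64(111.9), np.float64(112.4), np.float64(113.6), np.float64(114.4), np.float64(114.1)]
-1 [np.float64(104.5), np.float64(106.6), np.float64(106.5), np.float64(108.8), np.float64(109.3), np.float64(112.7), np.float64(113.2), np.float64(114.8), np.float64(116.0), np.float64(121.1)]
```

View pics/side13.png

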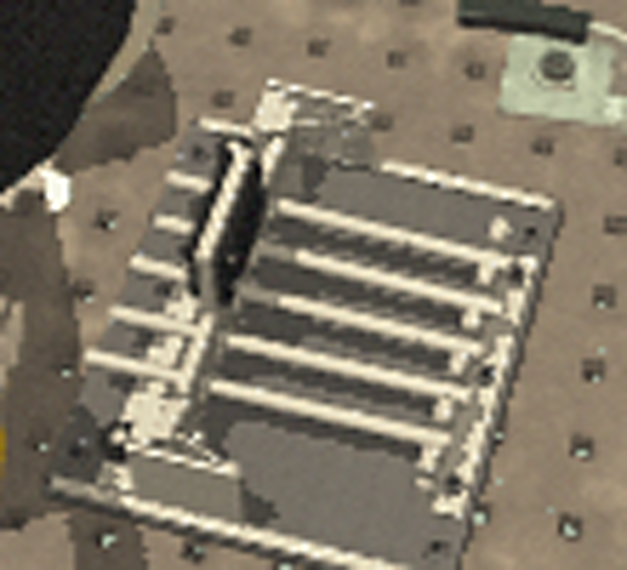

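View pics/top13.png

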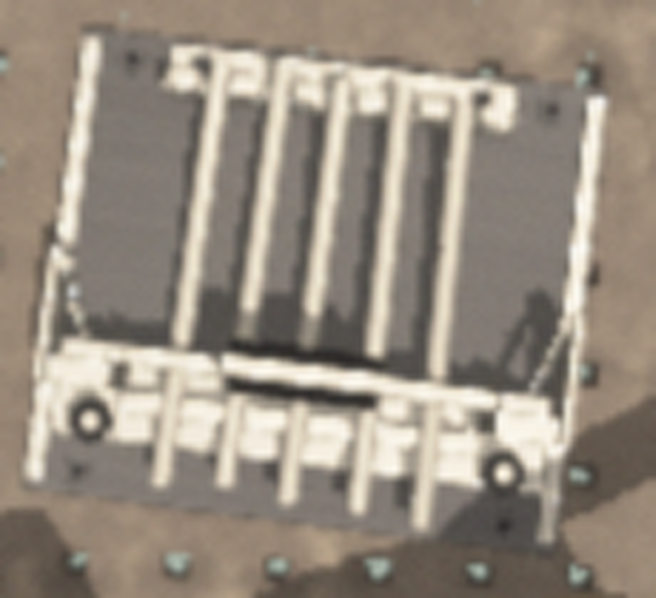

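Run:
```python
from h import *
from fit import *
d=np.load('top13.npy'); q=tojig([521.58,-53.9,-.098],cloud('top',d)[d>0])
for z0,z1,w in ((70,80,80),(126,137,40)):
    p=q[(q[:,2]>z0)&(q[:,2]<z1)&(abs(q[:,1])<w)&(q[:,0]<-52)&(q[:,0]>-68 if z0<100 else q[:,0]>-75)]
    if z0>100: p=q[(q[:,2]>z0)&(q[:,2]<z1)&(abs(q[:,1])<w)&(q[:,0]<-40)&(q[:,0]>-80)]
    print(len(p),np.polyfit(p[:,1],p[:,0],1))
order.close_job()
```

```text
97 [ 1.37148240e-03 -5.97216875e+01]
262 [ 6.35612938e-04 -5.96379008e+01]
the job is handed in; nothing more can be done
```

The comb is standing home behind both latches and the job is handed in, at about 24 s of the 64 s allowed. No verdict was reported.

I lifted the comb out of the rack by its grip and set its teeth down near the rail, at about jig x = 52 mm. I then drew it forward until it met the pockets' back walls and let go. The highest wrist force I read was about 10 N along the draw; readings come only at the end of each move.

Last checks, taken from the top camera with the arm clear:

| Item | Measured | Required |
|---|---|---|
| Comb position (jig x) | about -59.7 mm | -84 to -18 mm |
| Comb height | about 53.3 mm | 51.8 to 54.5 mm |
| Comb square to the jig | within about 0.002 rad | under 0.03 rad |
| Comb sideways (from the grip) | about 1.5 mm off centre | under 6 mm |
| Bars, angle to the jig | at most 0.02 rad | under 0.04 rad |
| Bars, sideways from their notch line | at most 1.8 mm | 5 mm |
| Bars, lengthways (jig x at the rail) | 66 to 75 mm | 58 to 92 mm |

- **Comb upright:** the grip and the plate lie at the same jig x.
- **Latches:** both leaves showed pushed aside during the draw. They are now back in the same position as in the first picture.
- **Camera disagreement:** the two cameras differed by 4 to 6 mm sideways on where the jig stands. I placed the comb relative to the jig within each single view and shifted it 5.5 mm before lowering.
- **Tool tilt:** the tool leaned by about 0.05 rad while pushing past the latches; the comb stood upright again after release.
- **Not checked:** I did not measure the plate, V-block and tube again. The arm did not go near them at working height.

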